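Tip pulled bolts from a scoop through a spring flap

ROBOT

A 7-joint arm with a two-finger parallel gripper is mounted at the origin on a cart in front of the work surface, level with it; the furniture and walls round the work are solid. World frame = base frame: x ahead of the robot, y to its left, z up, the work surface at z = 0. Lengths are in m, angles in rad, forces in N, time in s.
With the tool pointing down it reaches from about 0.425 to 0.975 m from the base axis. Payload 16.7 kg.
Tool frame: the origin (TCP) lies on the centre line of the jaws, within the pads' length; the fingertips stand 11 mm ahead of it and the grasp point (between the pads) lies 8 mm behind it; x points along the fingers, y is the direction in which the jaws open and shut, and the axes are right-handed (so a half turn about x gives the same grasp; the last joint's range is limited). The gripper opens to 85 mm and grips with 20 to 120 N. Pads are 22 mm wide; open, the fingers measure 114 mm over their backs; the gripper's body (76 mm by 85 mm) begins 54 mm behind the grasp point. The pads swing forward as they close: fully open they stand 13 mm farther back than shut.
Start: joints at [-1.464, 0.426, 0.074, 1.606, -0.034, 1.111, -0.067], TCP at [0.171, 0.653, 0.242] pointing down, gripper open.
Joint ranges: [-2.85, 2.85], [-0.5, 2.14], [-1.23, 1.37], [0.21, 2.46], [-1.02, 4.16], [0.16, 2.05], [-2.73, 2.73]. Speed limits (rad/s): [1.89, 1.89, 2.39, 2.39, 3.01, 3.01, 3.01].

INTERFACE

Orientations are given as a 3x3 rotation matrix whose columns are the frame's x, y, z axes.
In Python, from bench import status, imaging, r gives the robot as it stands.
- The arm moves only by the tool move_arm, never from a script. Its argument "commands" is a list of rows, each a list of 5 numbers: the shift along the tool's x, y, z in cm, then the turn about the tool's x in degrees, then the closure, from 0 (fully open) to 1 (shut). In form: [[tx, ty, tz, roll, claw], ...]. A call has 1 to 5 rows; each row shifts and turns the pose as measured when the row begins, along the tool's axes as they then stand; what a row does not reach is not made up. A row lasts 1/10 s, in which the tool goes at most 50 mm and 8.59 degrees, less where a joint would pass 70% of its speed; a pose out of reach is approached as far as the arm can. A call with a gripper value outside its range is refused whole. The fingers move at their own pace and stop on an object; "grip_force" is the grip in N (left out, the last holds). Time passes only in rows, so rows that do not move let the fingers close. It gives the time, the measured TCP pose, the force and the opening at its end, in the units of the state.
- status.state(): the state, without advancing time (a new reading comes with each control period).
- imaging.capture(name): name is "scene" or "top" or "wrist"; returns a dict with "color" (480x640x3 uint8, red, green, blue), "fx", "fy", "cx", "cy" (pixels), "R" (3x3) and "t" (3): a world point X has camera coordinates R X + t. Camera axes: x right, y down, z forward; pixel columns grow to the right and rows downward; lengths in m; the calibration is good to about 2 mm. The wrist camera is an equidistant fisheye: a pixel r from the principal point sees the ray r / f radians off the axis. A picture is of the moment at which its call begins. There is no depth.
- r.close_job(): hands the job in, once; it reports no verdict.
The state is a dict: "time": time; "joint_positions": joint angles; "qd": joint speeds; "tau": joint torques, N m; "position": TCP position; "orientation": TCP orientation; "force": force on the tool from outside, world axes, zero at the start; "moment": the same for the moment, N m; "width": finger opening in m.
Only numpy, scipy, OpenCV 4.12 (cv2) and the standard library are available. Lean on these libraries where they do the work, as an engineer would, in place of code of your own. Each camera call takes 0.05 s, during which the arm holds its last target.

TASK

The bolts and nuts pulled from the old boards lie in the steel scoop: pick it up, push the spring flap of the wooden scrap box open with the nose of the scoop, and hold it open with the rim while you tip all four pieces into the box, spilling none. Then draw the scoop out so that the flap springs shut, and set the empty scoop down flat and the right way up on the bench, without shifting the other things that lie there.

Things in the scene. Friction and masses are not known exactly. Their poses are not given: they have to be found in the camera images.
- scrap_box: Fixed brown wooden box, 150 deep (x) x 180 wide (y) x 200 high, lid overhanging 4 mm, walls 9. Origin: centre of its underside, on the bench; x points from its front to its back, z up. Its front (x = -75) has one steel-framed opening 100 wide (y -50 to +50), 85 to 177 above the bench. Hollow inside: floor at z = 9, back wall at x = +66, side walls at y = -81 and +81.
- box_sill (a point): Middle of the front lower edge (the sill) of the box's opening, 85 mm above the bench; same axes as the box.
- box_flap (a joint): Steel flap 108 wide, 98 high, hung 12 mm behind the box's front face on a level rod along the box's y, 180 above the bench. 0 = shut, hanging straight down; grows as its lower edge swings inward and up, to 1.3 rad. Opens inward only; a light spring shuts it (0.03 Nm at 0, 0.075 Nm at 0.6 rad: about 0.3 to 1 N at its lower edge).
- scoop: Sheet-steel scoop: pan 85 long (x), 70 wide (y), floor 2 thick, side and rear walls 24 high and 2.4 thick, open on top and at the nose (+x). A wooden handle sticks out behind (-x), rising backwards at 0.34 rad. 0.14 to 0.22 kg, and 0.1 kg of load. Origin: centre of the pan's underside; x to the nose, z up.
- scoop_grip (a point): Middle of the scoop's wooden handle, at x = -92, z = 31 mm from the scoop's origin; the handle there is 24 wide (along the scoop's y), 20 thick, 86 long. Same axes as the scoop.
- scoop_lip (a point): Middle of the scoop's open front edge, at the underside (x = +42.5 from the origin, z = 0). Same axes as the scoop.
- bolt_a_mid (a point): Centre of one loose steel hex bolt lying in the scoop (head 17 across, shank 10 x 30, 37 long over all, 0.03 kg). Loose pieces stay put in a level scoop and all slide out of its nose when it is tipped nose down by about 1 rad.
- bolt_b_mid (a point): Centre of the other loose hex bolt in the scoop, same size.
- nut_a_mid (a point): Centre of one loose steel hex nut lying in the scoop (19 across the flats, 10 thick, 0.018 kg).
- nut_b_mid (a point): Centre of the other loose hex nut in the scoop, same size.
- gouge: Bystander: a carving chisel with a brown wooden handle lying nearest the robot, in front of the box, 152 x 149 x 36 over all. Origin at the centre of its underside.
- offcut: Bystander: a pine offcut 75 x 51 x 18 lying beyond the scoop, at the far side. Origin at the centre of its underside.
- wax_tin: Bystander: an open round tin of wax, 61 across, 18 high, behind the box at the far edge. Origin at the centre of its underside.
- skew_chisel: Bystander: a carving chisel with a light brown handle lying to the right, beyond the scoop, 178 x 152 x 34 over all. Origin at the centre of its underside.

How it is judged:
By the outcome, as a careful person would: the job done as asked, in the order asked, and still so for the second after the job is handed in, with the robot touching nothing.
It also fails if it takes over 64 s, if anything falls off the work surface, if the arm or the gripper's body presses on something with over 40 N, if the wrist force passes 120 N, or if a joint passes its speed limit or range.

## Working session

There is one attempt and no reset: what is moved stays moved. The work goes in short steps, Python scripts to look and compute and a tool call to move; the robot and the scene stay as the last step left them, time stands still between calls to the robot, and variables do not carry over. Pictures are saved under pics/ and viewed, and the job is handed in when it is done.

Besides the shell and the picture viewer there is one more tool, called after "Call:" as name(argument=value, ...) on one line, values as JSON. move_arm: Moves the arm, as the interface text tells. Its arguments: {"type":"object","properties":{"commands":{"type":"array"},"grip_force":{"type":"number"}},"required":["commands"]}

```bash
ls; mkdir -p pics
python3 - <<'E'
from bench import status, imaging, r
import cv2
s=status.state(); print(s)
for n in ["scene","top","wrist"]:
    c=imaging.capture(n); cv2.imwrite(f"pics/{n}0.png",c["color"][:,:,::-1]); print(n,{k:(v if k!="color" else 0) for k,v in c.items()})
E
```

```text
pics
{'time': 0.0, 'joint_positions': array([-1.46352396,  0.42674101,  0.0738736 ,  1.60662179, -0.03407201,
        1.11081646, -0.0670827 ]), 'qd': array([-0.00016718,  0.00014352, -0.00167885, -0.0003839 ,  0.00059937,
       -0.00014344, -0.00041202]), 'tau': array([-5.31058231e-04, -9.49822426e+01,  3.76039177e+00, -4.63493371e+01,
        1.92507886e-02,  1.03180390e-02,  2.47098836e-05]), 'position': array([0.17136992, 0.65246368, 0.24159875]), 'orientation': array([[-2.06571431e-04,  2.53982232e-01,  9.67208862e-01],
       [-1.31092658e-03,  9.67207983e-01, -2.53982281e-01],
       [-9.99999119e-01, -1.32040529e-03,  1.33154521e-04]]), 'force': array([ 0.10768448,  0.05810782, -0.15446707]), 'moment': array([-0.01098292, -0.01745421, -0.00221027]), 'width': 0.08524817539750865}
scene {'color': 0, 'fx': 599.1497183517214, 'fy': 599.1497183517214, 'cx': 323.10658572443396, 'cy': 243.3832481926238, 'R': array([[ 0.80667766, -0.59048161, -0.02454829],
       [-0.26515237, -0.32448678, -0.90796616],
       [ 0.52817173,  0.73894506, -0.41832383]]), 't': array([-0.48886405,  0.25095676,  0.89643052])}
top {'color': 0, 'fx': 495.230091604365, 'fy': 495.230091604365, 'cx': 316.9183458380749, 'cy': 243.2940904122066, 'R': array([[ 0.04101021, -0.99914233, -0.00572506],
       [-0.97832126, -0.03899018, -0.20338948],
       [ 0.20299181,  0.01394199, -0.97908117]]), 't': array([-0.04813969,  0.59746825,  1.04916857])}
wrist {'color': 0, 'fx': 371.64829954431775, 'fy': 371.64829954431775, 'cx': 321.3784661995642, 'cy': 243.4948686995345, 'R': array([[ 0.253179  ,  0.96741876, -0.00115889],
       [ 0.91880684, -0.24008169,  0.31329662],
       [ 0.3028108 , -0.08038492, -0.94965461]]), 't': array([-0.6741175 , -0.04251889,  0.37987382])}
```

View pics/scene0.png

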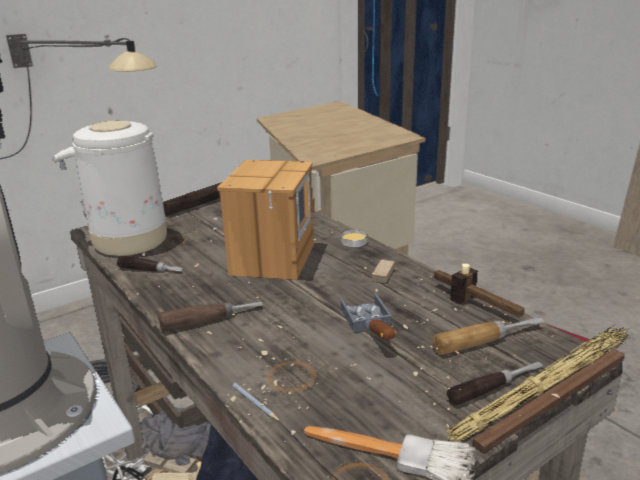

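View pics/top0.png

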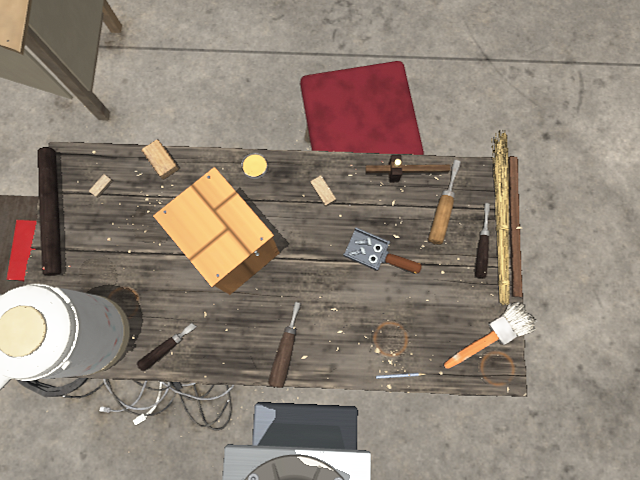

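View pics/wrist0.png

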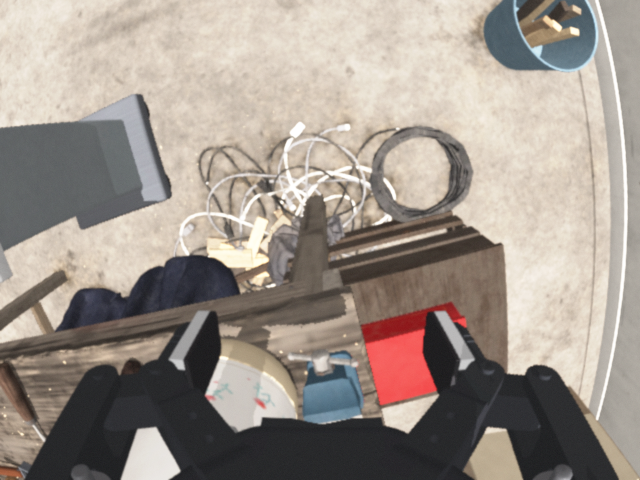

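```bash
cat > h.py <<'E'
from bench import status, imaging, r
import cv2, numpy as np
def cap(n,name,crop=None,k=4,grid=0):
    c=imaging.capture(n); im=c["color"][:,:,::-1].copy(); cv2.imwrite(f"pics/full_{name}.png",im)
    show(im,name,crop,k); return c
def show(im,name,crop,k):
    if crop:
        x0,y0,x1,y1=crop; im=cv2.resize(im[y0:y1,x0:x1],None,fx=k,fy=k,interpolation=cv2.INTER_CUBIC)
        for u in range((x0+9)//10*10,x1,10):
            cv2.line(im,((u-x0)*k,0),((u-x0)*k,6 if u%50 else 16),(0,0,255),1)
            if u%20==0: cv2.putText(im,str(u),((u-x0)*k,26),0,.35,(0,0,255),1)
        for v in range((y0+9)//10*10,y1,10):
            cv2.line(im,(0,(v-y0)*k),(6,(v-y0)*k),(0,0,255),1)
            if v%20==0: cv2.putText(im,str(v),(8,(v-y0)*k+4),0,.35,(0,0,255),1)
    cv2.imwrite(f"pics/{name}.png",im)
CAM={"scene":(599.1497,323.1066,243.3832,np.array([[ 0.80667766, -0.59048161, -0.02454829],[-0.26515237, -0.32448678, -0.90796616],[ 0.52817173,  0.73894506, -0.41832383]]),np.array([-0.48886405,  0.25095676,  0.89643052])),
"top":(495.2301,316.9183,243.2941,np.array([[ 0.04101021, -0.99914233, -0.00572506],[-0.97832126, -0.03899018, -0.20338948],[ 0.20299181,  0.01394199, -0.97908117]]),np.array([-0.04813969,  0.59746825,  1.04916857]))}
def ray(cam,uv):
    f,cx,cy,R,t=CAM[cam]; d=R.T@np.array([(uv[0]-cx)/f,(uv[1]-cy)/f,1]); return -R.T@t,d
def atz(cam,uv,z):
    o,d=ray(cam,uv); return o+d*(z-o[2])/d[2]
def proj(cam,X):
    f,cx,cy,R,t=CAM[cam]; p=R@np.array(X)+t; return f*p[:2]/p[2]+[cx,cy]
def tri(a,b):
    (o1,d1),(o2,d2)=ray("top",a),ray("scene",b)
    A=np.c_[d1,-d2]; s=np.linalg.lstsq(A,o2-o1,rcond=None)[0]; p,q=o1+d1*s[0],o2+d2*s[1]
    return (p+q)/2,np.linalg.norm(p-q)
E
python3 - <<'E'
from h import *
t=cv2.imread("pics/top0.png"); s=cv2.imread("pics/scene0.png")
show(t,"t_sc",(330,215,440,285),7); show(t,"t_bx",(140,150,300,305),4)
show(s,"s_sc",(330,280,410,350),8); show(s,"s_bx",(210,150,330,285),4)
print(CAM and [-(CAM[c][3].T@CAM[c][4]) for c in CAM])
E
```

```text
[array([-0.01257177, -0.86964598,  0.59085772]), array([ 0.37351748, -0.03943051,  1.14846435])]
```

View pics/t_sc.png

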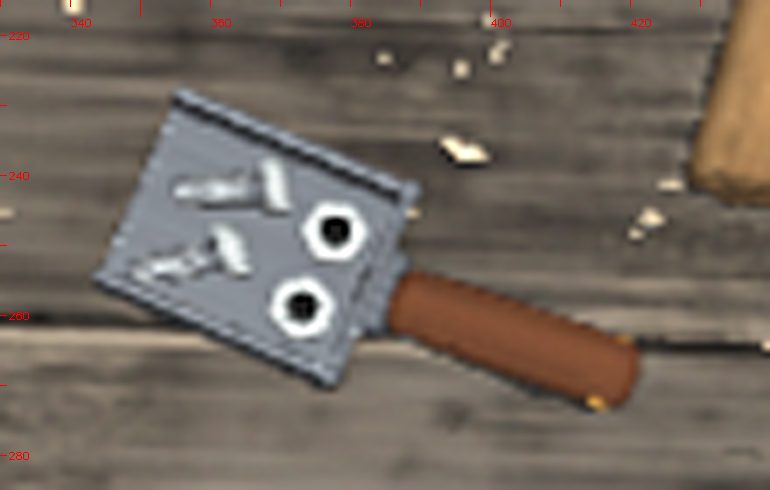

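View pics/t_bx.png

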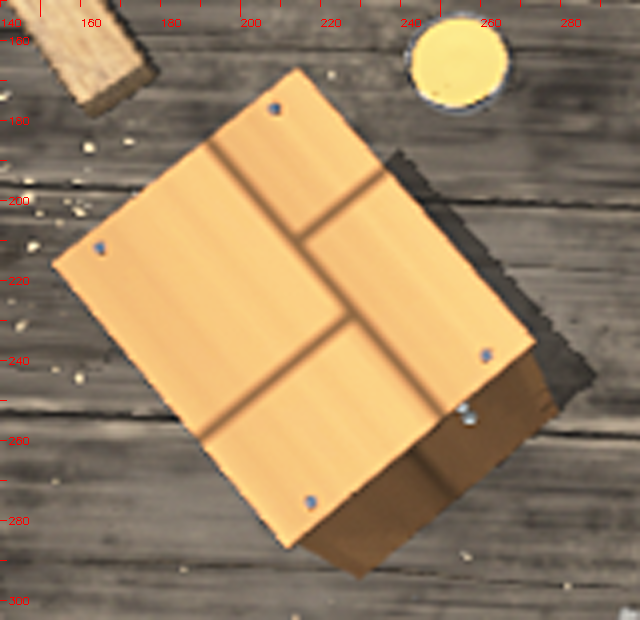

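View pics/s_sc.png

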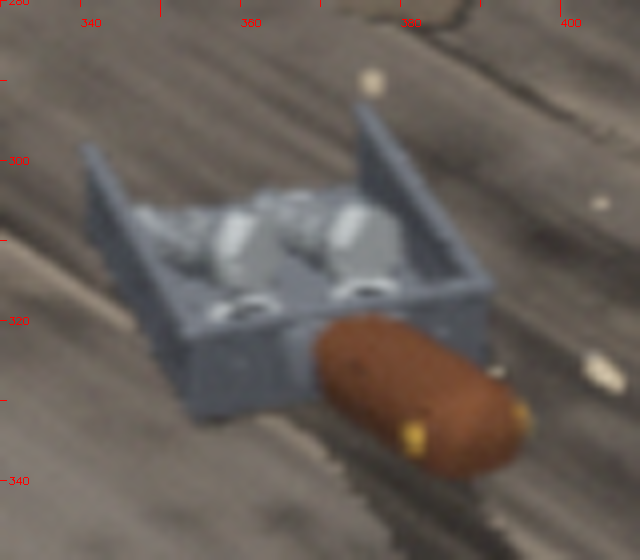

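View pics/s_bx.png

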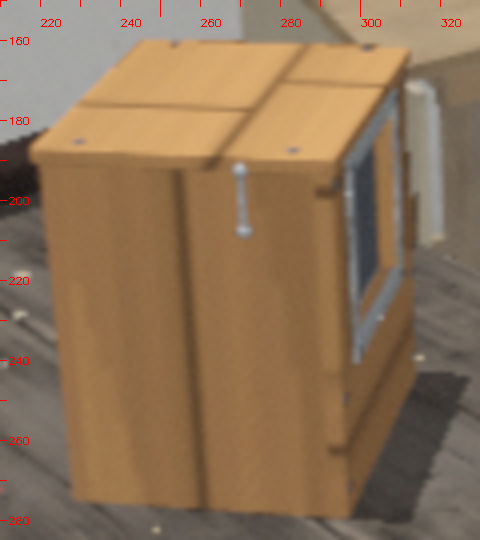

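Run:
```python
from h import *
np.set_printoptions(precision=4,suppress=True)
for z in (.2,.206,.21):
  L=[atz("top",p,z)[:2] for p in [(151.5,216),(212,167),(271.5,235.5),(209,287)]]
  a=np.array(L); print(z,a.mean(0),[np.linalg.norm(a[i]-a[(i+1)%4]).round(4) for i in range(4)],[np.degrees(np.arctan2(*(a[j]-a[i])[::-1])).round(1) for i,j in ((0,1),(3,2),(1,2),(0,3))])
for a,b in [((209,287),(217.5,188)),((271.5,235.5),(294,191)),((212,167),(310,162))]: print("lid",tri(a,b))
# bottom corner front-right of box in top: (277,252),(228,294)
print("bot",atz("top",(277,252),0),atz("top",(228,294),0),"scene",atz("scene",(297,278),0),atz("scene",(228,275),0))
# opening corners in scene
for p in [(296,238),(307.5,218)]: print("open low z.085",atz("scene",p,.085))
# scoop rim
a=np.array([atz("top",p,.024)[:2] for p in [(355,228),(389,241.5),(377,270),(344,255)]]); print(a, [np.linalg.norm(a[i]-a[(i+1)%4]).round(4) for i in range(4)],[np.degrees(np.arctan2(*(a[j]-a[i])[::-1])).round(1) for i,j in ((1,0),(2,3),(1,2),(0,3))],a.mean(0))
a=np.array([atz("scene",p,.024)[:2] for p in [(375,293),(390,315.5),(352,321.5),(340.5,298.5)]]); print(a,a.mean(0),[np.linalg.norm(a[i]-a[(i+1)%4]).round(4) for i in range(4)])
print("handle", atz("top",(385,257),.017),atz("top",(418,268.5),.045), atz("top",(402,262),.031))
# thermos lid
print("thermos", tri((22,330),(108,127)), "base scene",atz("scene",(127,247),0))
for n,p in dict(gouge=(285,345),gtip=(297,305),offcut=(323,190),skew=(440,215),skewt=(456,165),tin=(255,165)).items(): print(n,atz("top",p,.015))
```

```text
0.2 [0.5975 0.1846] [np.float64(0.1544), np.float64(0.1881), np.float64(0.1558), np.float64(0.1856)] [np.float64(-46.2), np.float64(-47.1), np.float64(-136.8), np.float64(-137.2)]
0.206 [0.5961 0.1832] [np.float64(0.1534), np.float64(0.1869), np.float64(0.1548), np.float64(0.1845)] [np.float64(-46.2), np.float64(-47.1), np.float64(-136.8), np.float64(-137.2)]
0.21 [0.5951 0.1823] [np.float64(0.1528), np.float64(0.1861), np.float64(0.1542), np.float64(0.1837)] [np.float64(-46.2), np.float64(-47.1), np.float64(-136.8), np.float64(-137.2)]
lid (array([0.4783, 0.1784, 0.1949]), np.float64(0.003526804191459332))
lid (array([0.5852, 0.0633, 0.1952]), np.float64(0.004291537073333713))
lid (array([0.7191, 0.1939, 0.1974]), np.float64(0.002376016177074774))
bot [ 0.5869  0.0702 -0.    ] [0.4833 0.1783 0.    ] scene [0.5883 0.0687 0.    ] [0.4809 0.1726 0.    ]
open low z.085 [0.5984 0.0808 0.085 ]
open low z.085 [0.6789 0.1549 0.085 ]
[[ 0.6466 -0.1107]
 [ 0.6176 -0.1903]
 [ 0.5497 -0.1636]
 [ 0.5816 -0.087 ]] [np.float64(0.0847), np.float64(0.0729), np.float64(0.083), np.float64(0.0692)] [np.float64(69.9), np.float64(67.4), np.float64(158.5), np.float64(160.0)] [ 0.5989 -0.1379]
[[ 0.6463 -0.1137]
 [ 0.6141 -0.192 ]
 [ 0.5486 -0.1655]
 [ 0.5821 -0.0892]] [ 0.5978 -0.1401] [np.float64(0.0847), np.float64(0.0707), np.float64(0.0833), np.float64(0.0688)]
handle [ 0.582  -0.1824  0.017 ] [ 0.5535 -0.2533  0.045 ] [ 0.5693 -0.2195  0.031 ]
thermos (array([0.3767, 0.4791, 0.2799]), np.float64(0.006662862833187119)) base scene [0.3605 0.4524 0.    ]
gouge [0.3729 0.0387 0.015 ]
gtip [0.4632 0.0162 0.015 ]
offcut [ 0.7391 -0.0325  0.015 ]
skew [ 0.6883 -0.311   0.015 ]
skewt [ 0.8147 -0.3507  0.015 ]
tin [0.7958 0.1343 0.015 ]
```

```bash
cat >> h.py <<'E'
np.set_printoptions(precision=4,suppress=True)
def plan(pos,psi,n,turn=None):
    """n rows to pos with jaw azimuth psi(deg); prints tool-axis rows (cm,deg)"""
    s=status.state(); p=s["position"]; O=s["orientation"]; ps0=np.degrees(np.arctan2(O[1,1],O[0,1]))
    d=np.array(pos)-p; dp=(psi-ps0+180)%360-180
    print("t",round(s["time"],2),"p",p,"psi",round(ps0,2),"q",s["joint_positions"].round(2),"tilt",O[:,0].round(3),"F",s["force"].round(2),"w",round(s["width"],4))
    for i in range(n):
        a=np.radians(ps0+dp*i/n); x=np.array([0,0,-1.]); y=np.array([np.cos(a),np.sin(a),0]); z=np.cross(x,y)
        v=d/n*100; print([round(float(v@x),2),round(float(v@y),2),round(float(v@z),2),round(-dp/n,1)])
E
python3 - <<'E'
from h import *
plan([.25,.65,.45],75.3-5,5)
E
```

```text
t 0.15 p [0.1714 0.6526 0.2417] psi 75.28 q [-1.46  0.43  0.07  1.61 -0.03  1.11 -0.07] tilt [-0.    -0.001 -1.   ] F [ 0.76  0.67 -1.38] w 0.0855
[-4.17, 0.35, 1.53, np.float64(1.0)]
[-4.17, 0.38, 1.53, np.float64(1.0)]
[-4.17, 0.4, 1.52, np.float64(1.0)]
[-4.17, 0.43, 1.51, np.float64(1.0)]
[-4.17, 0.46, 1.51, np.float64(1.0)]
```

Call:
move_arm(commands=[[-5,0,0,0,0],[-5,0,0,0,0],[-5,0,0,0,0],[-5,0,0,0,0],[-4,0,0,0,0]])

```text
time: 0.65
position: [0.1708, 0.6506, 0.4805]
orientation: [[-0.003, 0.254, 0.967], [-0.015, 0.967, -0.254], [-1.0, -0.016, 0.001]]
force: [-0.3, 0.9, -0.4]
width: 0.0853
```

Call:
move_arm(commands=[[0,-0.2,4.9,4.2,0],[0,-0.2,4.9,4.2,0],[0,-0.2,4.9,4.2,0],[0,-0.2,4.9,4.2,0],[0,-0.2,4.9,4.2,0]])

```text
time: 1.15
position: [0.3897, 0.5487, 0.4865]
orientation: [[-0.004, 0.581, 0.814], [-0.007, 0.814, -0.581], [-1.0, -0.007, 0.001]]
force: [-0.3, 0.2, -0.6]
width: 0.0854
```

Call:
move_arm(commands=[[0,-0.2,4.9,4.2,0],[0,-0.2,4.9,4.2,0],[0,-0.2,4.9,4.2,0],[0,-0.2,4.9,4.2,0],[0,-0.2,4.9,4.2,0]])

```text
time: 1.65
position: [0.5604, 0.368, 0.4848]
orientation: [[-0.005, 0.843, 0.538], [-0.009, 0.538, -0.843], [-1.0, -0.01, 0.005]]
force: [0.8, 0.3, -1.3]
width: 0.0856
```

Call:
move_arm(commands=[[0,-0.2,4.9,4.2,0],[0,-0.2,4.9,4.2,0],[0,-0.2,4.9,4.2,0],[0,-0.2,4.9,4.2,0],[0,-0.2,4.9,4.2,0]])

```text
time: 2.15
position: [0.6513, 0.1367, 0.4842]
orientation: [[-0.008, 0.983, 0.186], [-0.011, 0.185, -0.983], [-1.0, -0.01, 0.009]]
force: [0.3, 0.4, -0.1]
width: 0.0855
```

Call:
move_arm(commands=[[0,-0.2,4.9,4.2,0],[0,-0.2,4.9,4.2,0],[0,-0.2,4.9,4.2,0],[0,-0.2,4.9,4.2,0],[0,0,0,0,0]])

```text
time: 2.65
position: [0.6558, -0.0708, 0.4854]
orientation: [[-0.01, 0.991, -0.131], [-0.014, -0.131, -0.991], [-1.0, -0.008, 0.015]]
force: [-0.6, 1.2, -0.2]
width: 0.0852
```

Run:
```python
from h import *
plan([.558,-.2404,.2],-21.5,5)
```

```text
t 2.65 p [ 0.6558 -0.0708  0.4854] psi -7.52 q [-0.47  0.35  0.68  1.3  -0.2   1.58  0.05] tilt [-0.01  -0.014 -1.   ] F [-0.61  1.24 -0.24] w 0.0852
[5.71, -1.5, 3.62, np.float64(2.8)]
[5.71, -1.32, 3.69, np.float64(2.8)]
[5.71, -1.14, 3.75, np.float64(2.8)]
[5.71, -0.95, 3.8, np.float64(2.8)]
[5.71, -0.77, 3.84, np.float64(2.8)]
```

Call:
move_arm(commands=[[4,-1.5,3.6,2.8,0],[4,-1.3,3.7,2.8,0],[4,-1.1,3.75,2.8,0],[4,-0.95,3.8,2.8,0],[4,-0.8,3.8,2.8,0]])

```text
time: 3.15
position: [0.5692, -0.2213, 0.3107]
orientation: [[-0.003, 0.929, -0.37], [-0.014, -0.37, -0.929], [-1.0, 0.002, 0.014]]
force: [0.9, 0.0, 0.5]
width: 0.0855
```

Run:
```python
from h import *
plan([.558,-.2404,.15],-21.5,4)
c=cap("wrist","w1")
```

```text
t 3.15 p [ 0.5692 -0.2213  0.3107] psi -21.74 q [-0.33  0.32  0.75  1.71 -0.22  1.2   0.1 ] tilt [-0.003 -0.014 -1.   ] F [0.9  0.04 0.55] w 0.0855
[4.02, -0.08, 0.55, np.float64(-0.1)]
[4.02, -0.08, 0.55, np.float64(-0.1)]
[4.02, -0.08, 0.55, np.float64(-0.1)]
[4.02, -0.08, 0.55, np.float64(-0.1)]
```

View pics/w1.png

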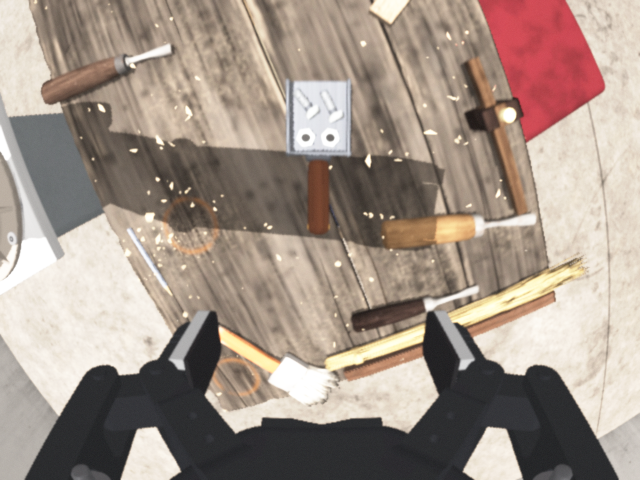

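Call:
move_arm(commands=[[4.5,0,0.5,0,0],[4.5,0,0.5,0,0],[4.5,-0.1,0.4,0,0],[4.5,-0.1,0.2,0,0],[0,0,0,0,0]])

```text
time: 3.7
position: [0.5523, -0.244, 0.1228]
orientation: [[-0.011, 0.924, -0.382], [-0.014, -0.382, -0.924], [-1.0, -0.005, 0.017]]
force: [-0.2, 0.6, 0.4]
width: 0.0852
```

Run:
```python
from h import *
plan([.558,-.2404,.03],-21.5,4)
c=cap("wrist","w2")
R,t=c["R"],c["t"]
for X in [(.564,-.2246,.031),(.558,-.2404,.037),(.598,-.139,0)]:
    p=R@np.array(X)+t; th=np.arctan2(np.hypot(p[0],p[1]),p[2]); print(c["fx"]*th*p[:2]/np.hypot(p[0],p[1])+[c["cx"],c["cy"]])
```

```text
t 3.7 p [ 0.5523 -0.244   0.1228] psi -22.49 q [-0.19  0.52  0.65  1.9  -0.39  0.86  0.26] tilt [-0.011 -0.014 -1.   ] F [-0.21  0.6   0.37] w 0.0852
[2.32, 0.1, -0.14, np.float64(-0.2)]
[2.32, 0.1, -0.14, np.float64(-0.2)]
[2.32, 0.1, -0.14, np.float64(-0.2)]
[2.32, 0.1, -0.14, np.float64(-0.2)]
[325.4902 217.0565]
[326.2429 246.0547]
[323.5387  72.1022]
```

View pics/w2.png

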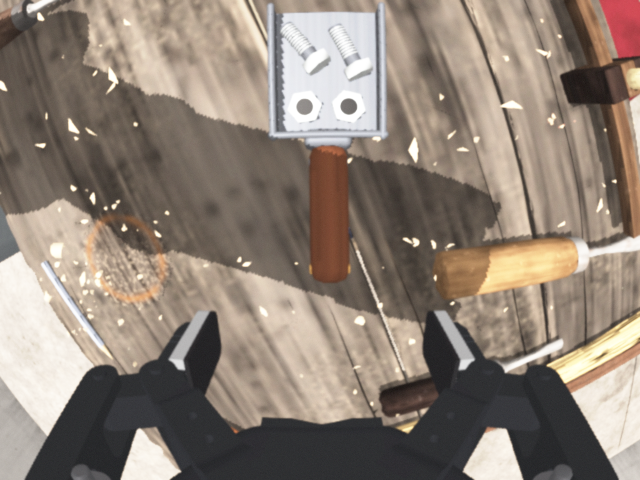

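Call:
move_arm(commands=[[2.5,0.2,-0.3,-0.3,0],[2.5,0.2,-0.3,-0.3,0],[2.3,0.1,-0.1,0,0],[1.7,0,0,0,0],[0,0,0,0,0]])

```text
time: 4.25
position: [0.57, -0.2426, 0.0459]
orientation: [[0.007, 0.929, -0.37], [-0.017, -0.37, -0.929], [-1.0, 0.013, 0.013]]
force: [-0.3, 0.7, 0.2]
width: 0.0853
```

Run:
```python
from h import *
plan([.558,-.2404,.03],-21.5,1)
c=cap("wrist","w3");cap("scene","s3",(320,260,440,350),6)
```

```text
t 4.25 p [ 0.57   -0.2426  0.0459] psi -21.71 q [-0.12  0.64  0.56  1.91 -0.48  0.72  0.33] tilt [ 0.007 -0.017 -1.   ] F [-0.32  0.69  0.21] w 0.0853
[1.59, -1.2, 0.24, np.float64(-0.2)]
```

View pics/w3.png

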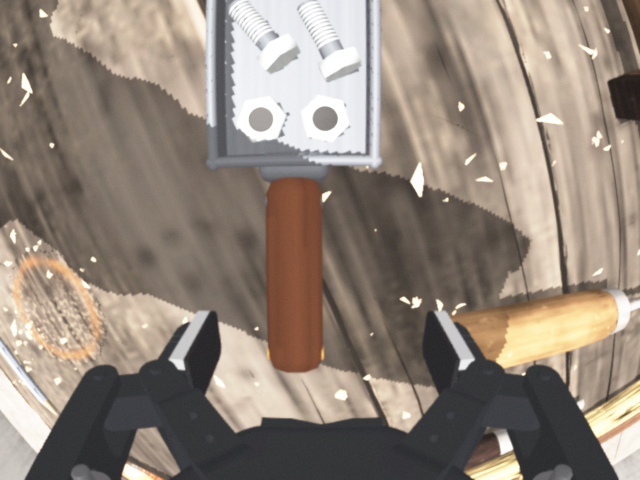

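View pics/s3.png

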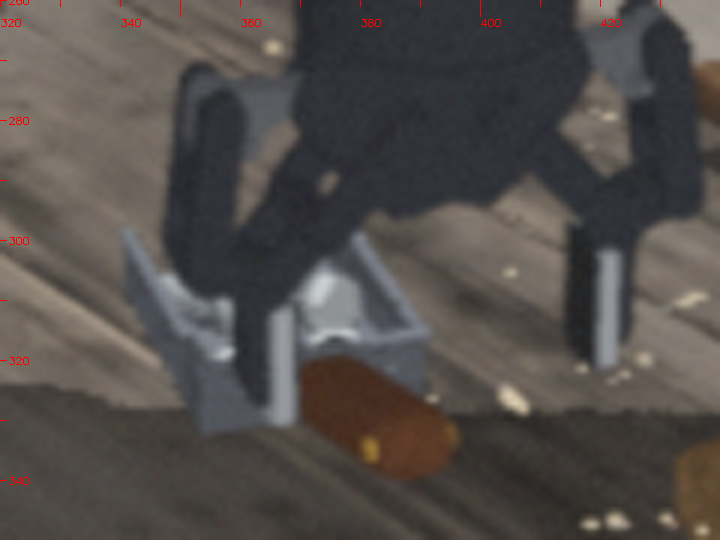

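Call:
move_arm(commands=[[0.3,-0.6,0,0,0],[0.3,-0.6,0,0,0],[0,0,0,0,0]])

```text
time: 4.65
position: [0.5599, -0.239, 0.0441]
orientation: [[0.013, 0.929, -0.371], [-0.018, -0.37, -0.929], [-1.0, 0.019, 0.012]]
force: [0.1, 0.8, 0.4]
width: 0.0854
```

Run:
```python
from h import *
plan([.558,-.2404,.03],-21.5,1)
```

```text
t 4.65 p [ 0.5599 -0.239   0.0441] psi -21.74 q [-0.13  0.62  0.56  1.94 -0.48  0.69  0.34] tilt [ 0.013 -0.018 -1.   ] F [0.05 0.75 0.41] w 0.0854
[1.41, -0.13, 0.2, np.float64(-0.2)]
```

Call:
move_arm(commands=[[0.8,-0.1,0.1,0,0],[0.6,0,0.1,0,0],[0.3,0,0,0,0]])

```text
time: 4.95
position: [0.5587, -0.2409, 0.0268]
orientation: [[0.015, 0.929, -0.37], [-0.018, -0.37, -0.929], [-1.0, 0.02, 0.012]]
force: [0.7, -0.6, 0.6]
width: 0.0858
```

Run:
```python
from h import *
plan([.558,-.2404,.03],-21.5,1)
```

```text
t 4.95 p [ 0.5587 -0.2409  0.0268] psi -21.73 q [-0.11  0.65  0.54  1.95 -0.5   0.66  0.36] tilt [ 0.015 -0.018 -1.   ] F [ 0.66 -0.55  0.59] w 0.0858
[-0.32, -0.08, -0.02, np.float64(-0.2)]
```

Call:
move_arm(commands=[[0,0,0,0,0.5],[0,0,0,0,0.7],[0,0,0,0,0.8],[0,0,0,0,1],[0,0,0,0,1]], grip_force=80)

```text
time: 5.45
position: [0.5584, -0.2411, 0.0261]
orientation: [[0.013, 0.929, -0.371], [-0.018, -0.371, -0.929], [-1.0, 0.019, 0.012]]
force: [-1.3, 1.4, 2.9]
width: 0.0227
```

Call:
move_arm(commands=[[0,0,0,0,1],[0,0,0,0,1],[0,0,0,0,1],[0,0,0,0,1]], grip_force=120)

```text
time: 5.85
position: [0.5584, -0.241, 0.0264]
orientation: [[0.013, 0.929, -0.371], [-0.018, -0.37, -0.929], [-1.0, 0.019, 0.012]]
force: [0.3, -0.4, 0.7]
width: 0.0226
```

Run:
```python
from h import *
plan([.558,-.2404,.03],-21.5,1)
cap("wrist","w4");cap("scene","s4",(320,260,440,350),6)
```

```text
t 5.85 p [ 0.5584 -0.241   0.0264] psi -21.74 q [-0.11  0.65  0.54  1.95 -0.5   0.66  0.36] tilt [ 0.013 -0.018 -1.   ] F [ 0.31 -0.36  0.75] w 0.0226
[-0.36, -0.06, -0.04, np.float64(-0.2)]
```

View pics/w4.png

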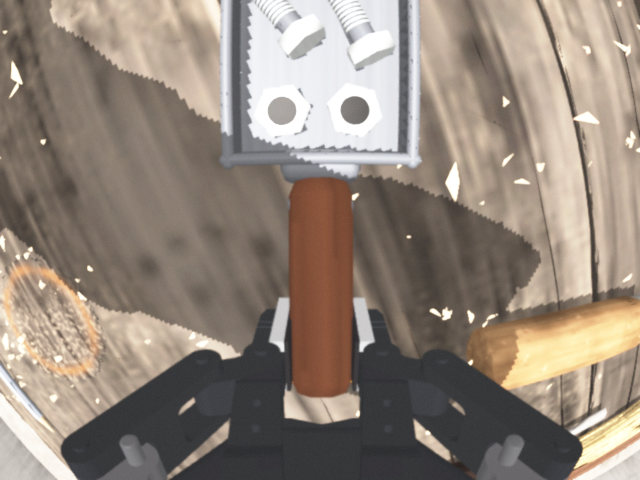

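View pics/s4.png

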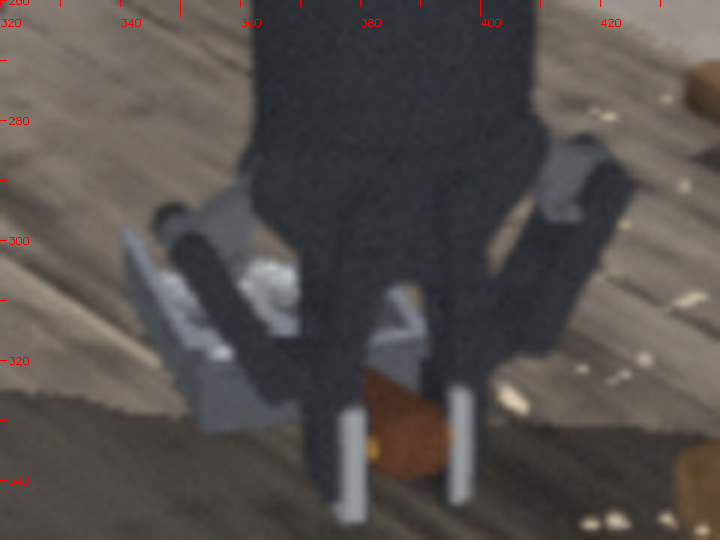

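Call:
move_arm(commands=[[-0.4,0,0,0,1],[-0.6,0,0,0,1],[-0.8,0,0,0,1],[-0.6,0,0,0,1],[-0.4,0,0,0,1]])

```text
time: 6.45
position: [0.5576, -0.2405, 0.0561]
orientation: [[0.012, 0.929, -0.371], [-0.018, -0.37, -0.929], [-1.0, 0.018, 0.012]]
force: [0.3, 0.1, -2.4]
width: 0.0222
```

Run:
```python
from h import *
plan([.558,-.2404,.03],-21.5,1)
c=cap("wrist","w5");cap("scene","s5",(320,260,440,350),6)
s=status.state(); print("cam in tool",s["orientation"].T@(-c["R"].T@c["t"]-s["position"]),s["moment"])
```

```text
t 6.45 p [ 0.5576 -0.2405  0.0561] psi -21.74 q [-0.14  0.6   0.57  1.94 -0.47  0.71  0.33] tilt [ 0.012 -0.018 -1.   ] F [ 0.3   0.11 -2.44] w 0.0222
[2.61, 0.03, -0.02, np.float64(-0.2)]
cam in tool [-0.1316  0.0009 -0.0801] [-0.2543  0.1014  0.0442]
```

View pics/w5.png

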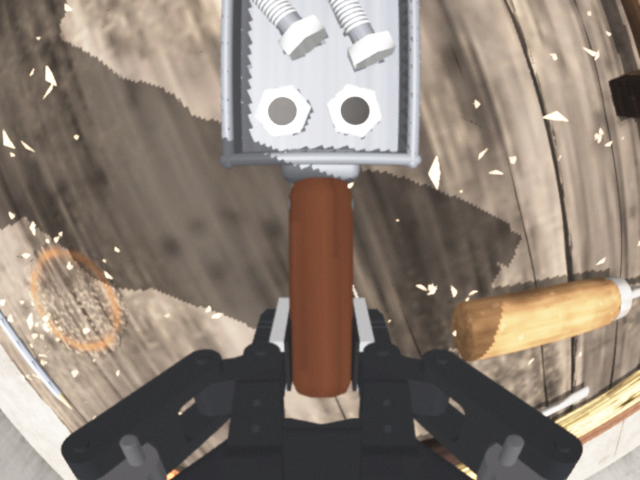

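View pics/s5.png

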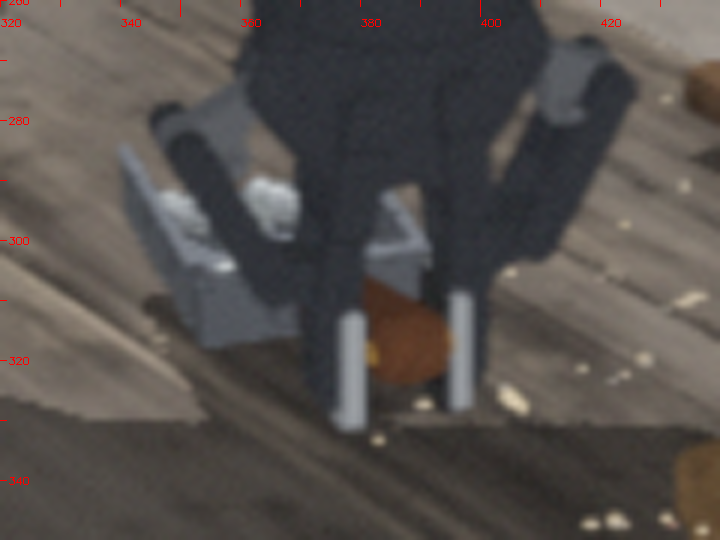

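Call:
move_arm(commands=[[-1,0,0,0,1],[-2,0,0,0,1],[-3,0,0,0,1],[-2.5,0,0,0,1],[-1.5,0,0,0,1]])

```text
time: 7.05
position: [0.5546, -0.2383, 0.1588]
orientation: [[0.008, 0.929, -0.371], [-0.018, -0.371, -0.928], [-1.0, 0.014, 0.014]]
force: [0.6, -0.0, -2.5]
width: 0.0225
```

Run:
```python
from h import *
plan([.787,-.016,.16],43.2,16)
```

```text
t 7.05 p [ 0.5546 -0.2383  0.1588] psi -21.78 q [-0.23  0.47  0.68  1.89 -0.35  0.9   0.24] tilt [ 0.008 -0.018 -1.   ] F [ 0.56 -0.05 -2.47] w 0.0225
[-0.01, 0.83, -1.83, np.float64(-4.1)]
[-0.01, 0.96, -1.77, np.float64(-4.1)]
[-0.01, 1.08, -1.69, np.float64(-4.1)]
[-0.01, 1.2, -1.61, np.float64(-4.1)]
[-0.01, 1.31, -1.52, np.float64(-4.1)]
[-0.01, 1.42, -1.43, np.float64(-4.1)]
[-0.01, 1.51, -1.32, np.float64(-4.1)]
[-0.01, 1.6, -1.21, np.float64(-4.1)]
[-0.01, 1.69, -1.1, np.float64(-4.1)]
[-0.01, 1.76, -0.97, np.float64(-4.1)]
[-0.01, 1.82, -0.85, np.float64(-4.1)]
[-0.01, 1.88, -0.71, np.float64(-4.1)]
[-0.01, 1.92, -0.58, np.float64(-4.1)]
[-0.01, 1.96, -0.44, np.float64(-4.1)]
[-0.01, 1.99, -0.3, np.float64(-4.1)]
[-0.01, 2.0, -0.16, np.float64(-4.1)]
```

Call:
move_arm(commands=[[0,0.3,-0.6,-1,1],[0,0.6,-1.2,-2,1],[0,0.8,-1.8,-3.5,1],[0,1,-1.7,-4,1],[0,1.1,-1.7,-4,1]])

```text
time: 7.55
position: [0.614, -0.1775, 0.157]
orientation: [[0.007, 0.994, -0.11], [-0.017, -0.11, -0.994], [-1.0, 0.009, 0.016]]
force: [0.2, 0.0, -2.4]
width: 0.0224
```

Call:
move_arm(commands=[[0,1.2,-1.6,-4,1],[0,1.3,-1.5,-4,1],[0,1.4,-1.4,-4,1],[0,1.5,-1.3,-4,1],[0,1.6,-1.2,-4,1]])

```text
time: 8.05
position: [0.6863, -0.0904, 0.1475]
orientation: [[-0.002, 0.962, 0.274], [-0.014, 0.274, -0.962], [-1.0, -0.005, 0.013]]
force: [0.8, 0.7, -2.6]
width: 0.0223
```

Run:
```python
from h import *
plan([.787,-.016,.16],43.2,8)
```

```text
t 8.05 p [ 0.6863 -0.0904  0.1475] psi 15.9 q [-0.29  0.58  0.47  1.66 -0.29  0.97  0.55] tilt [-0.002 -0.014 -1.   ] F [ 0.77  0.67 -2.55] w 0.0223
[-0.16, 1.47, -0.55, np.float64(-3.4)]
[-0.16, 1.5, -0.46, np.float64(-3.4)]
[-0.16, 1.52, -0.37, np.float64(-3.4)]
[-0.16, 1.54, -0.28, np.float64(-3.4)]
[-0.16, 1.55, -0.19, np.float64(-3.4)]
[-0.16, 1.56, -0.09, np.float64(-3.4)]
[-0.16, 1.57, -0.0, np.float64(-3.4)]
[-0.16, 1.56, 0.09, np.float64(-3.4)]
```

Call:
move_arm(commands=[[-0.2,1.6,-0.4,-3.8,1],[-0.2,1.6,-0.4,-3.8,1],[-0.2,1.6,-0.3,-3.8,1],[-0.2,1.6,-0.2,-3.6,1],[-0.1,1.4,-0.1,-3,1]])

```text
time: 8.55
position: [0.7557, -0.0301, 0.1454]
orientation: [[-0.012, 0.807, 0.59], [-0.008, 0.59, -0.808], [-1.0, -0.015, -0.001]]
force: [0.4, 0.3, -2.0]
width: 0.0228
```

Call:
move_arm(commands=[[-0.1,1.2,0,-3,1],[-0.1,0.9,0,-2,1],[0,0.6,0,-1.5,1],[0,0.3,0,-0.5,1],[0,0,0,0,1]])

```text
time: 9.05
position: [0.7807, -0.0014, 0.1394]
orientation: [[-0.019, 0.715, 0.699], [-0.004, 0.699, -0.715], [-1.0, -0.017, -0.011]]
force: [0.5, -0.1, -2.4]
width: 0.0226
```

Run:
```python
from h import *
plan([.787,-.016,.1195],43.2,4)
cap("wrist","w6");cap("scene","s6",(220,140,420,290),4);cap("top","t6",(200,150,380,285),4)
```

```text
t 9.05 p [ 0.7807 -0.0014  0.1394] psi 44.38 q [-0.28  0.72  0.32  1.41 -0.23  1.08  0.86] tilt [-0.019 -0.004 -1.   ] F [ 0.53 -0.08 -2.43] w 0.0226
[0.5, -0.14, 0.37, np.float64(0.3)]
[0.5, -0.14, 0.37, np.float64(0.3)]
[0.5, -0.14, 0.37, np.float64(0.3)]
[0.5, -0.14, 0.37, np.float64(0.3)]
```

View pics/w6.png

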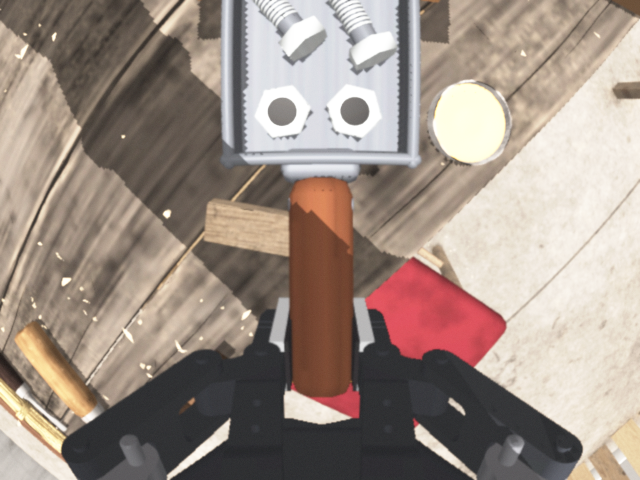

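View pics/s6.png

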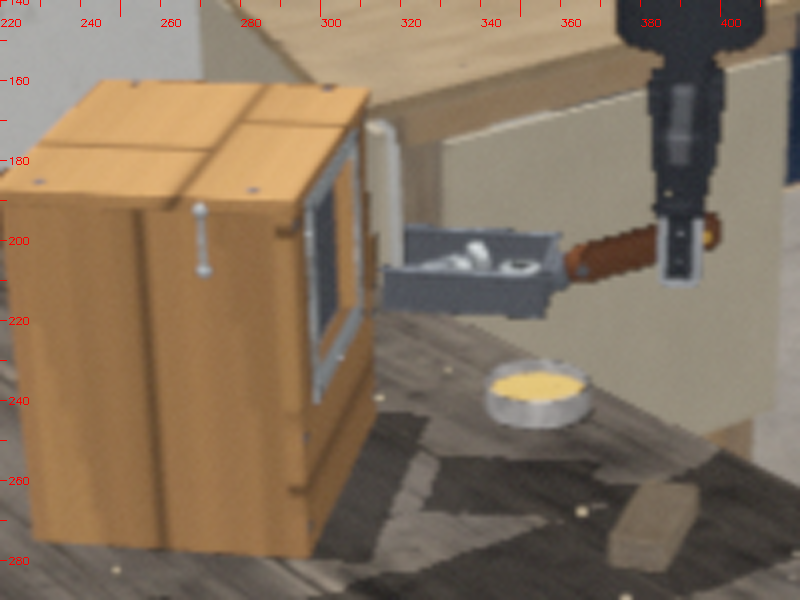

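View pics/t6.png

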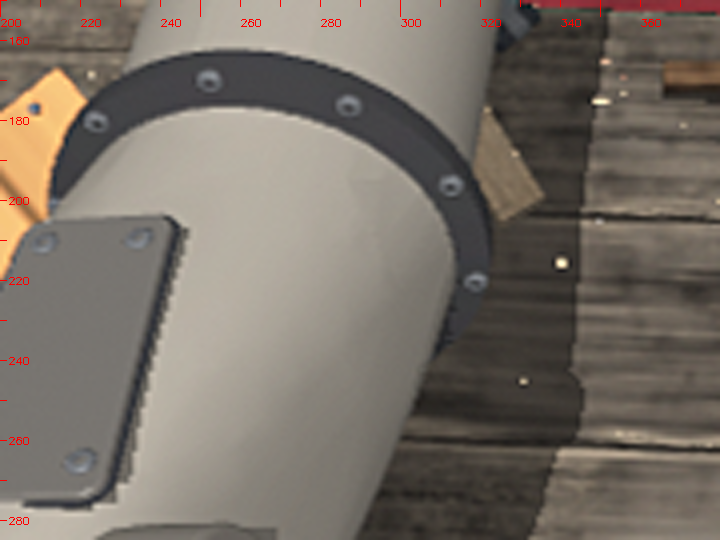

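Run:
```python
from h import *
n=np.array([.6845,-.729,0]); t=np.array([-.729,-.6845,0]); F=np.array([.6504,.1298,0])
for w in (-.05,.05):
  for z in (.085,.177): print(w,z,proj("scene",F+w*t+[0,0,z]))
```

```text
-0.05 0.085 [308.0759 215.9555]
-0.05 0.177 [306.5973 176.8362]
0.05 0.085 [298.2363 233.8296]
0.05 0.177 [296.3383 192.4125]
```

Call:
move_arm(commands=[[0.5,-0.2,0,0.5,1],[0.7,-0.2,0,0.5,1],[0.5,-0.1,-0.4,0,1],[0.3,0,-0.8,0,1],[0,0,-1.2,0,1]])

```text
time: 9.7
position: [0.7584, 0.0088, 0.1188]
orientation: [[-0.019, 0.732, 0.681], [-0.006, 0.681, -0.732], [-1.0, -0.018, -0.008]]
force: [-0.3, 0.1, -2.0]
width: 0.0224
```

```bash
cat >> h.py <<'E'
n_=np.array([.6845,-.729,0]); t_=np.array([-.729,-.6845,0]); F_=np.array([.6504,.1298,0])
def box(D=None,z=None,psi=43.2,lat=0,n=1):
    s=status.state(); p=s["position"]; O=s["orientation"]; e=p-F_
    print("D0 %.1f lat %.1f z %.1f mm"%(-1e3*e@n_,1e3*e@t_,1e3*p[2]),"pitch(noseup) %.3f"%(O[:,0]@-n_), "M",s["moment"].round(3))
    if D is not None: plan(F_-n_*D*1e-3+t_*lat*1e-3+np.array([0,0,z*1e-3]),psi,n)
E
python3 - <<'E'
from h import *
box(-75,119.5)
E
```

```text
D0 -162.1 lat 4.1 z 118.8 mm pitch(noseup) 0.008 M [-0.104 -0.211  0.043]
t 9.7 p [0.7584 0.0088 0.1188] psi 42.93 q [-0.3   0.7   0.32  1.48 -0.24  1.02  0.83] tilt [-0.019 -0.006 -1.   ] F [-0.28  0.09 -2.01] w 0.0224
[-0.07, 0.37, -8.71, np.float64(-0.3)]
```

Call:
move_arm(commands=[[0,0.1,-1.4,0,1],[0,0.1,-1.5,0,1],[0,0.1,-1.5,0,1],[0,0.1,-1.3,0,1],[0,0,-1,0,1]])

```text
time: 10.2
position: [0.7113, 0.0676, 0.1203]
orientation: [[-0.017, 0.73, 0.683], [-0.005, 0.683, -0.73], [-1.0, -0.016, -0.008]]
force: [1.3, -0.8, -2.9]
width: 0.0224
```

Run:
```python
from h import *
box(-75,119.5)
cap("scene","s7",(220,140,420,290),4);cap("wrist","w7")
```

```text
D0 -87.0 lat -1.8 z 120.3 mm pitch(noseup) 0.008 M [-0.411 -0.475  0.091]
t 10.2 p [0.7113 0.0676 0.1203] psi 43.09 q [-0.41  0.63  0.32  1.6  -0.23  0.96  0.75] tilt [-0.017 -0.005 -1.   ] F [ 1.31 -0.81 -2.86] w 0.0224
[0.08, -0.18, -1.2, np.float64(-0.1)]
```

View pics/s7.png

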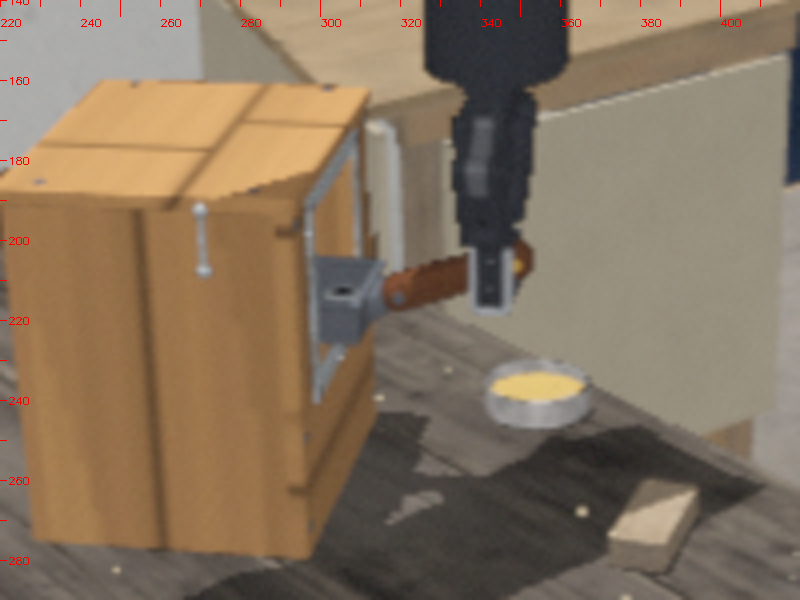

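View pics/w7.png

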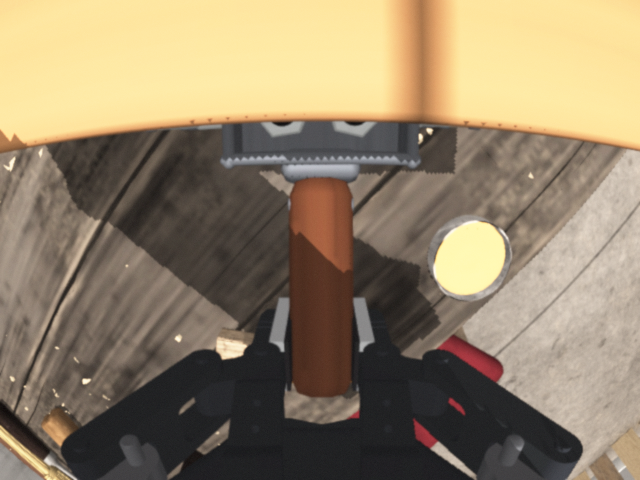

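Call:
move_arm(commands=[[0,-0.1,-0.6,0,1],[0,0,-0.6,0,1],[0,0,0,0,1]])

```text
time: 10.6
position: [0.702, 0.0756, 0.1204]
orientation: [[-0.018, 0.73, 0.683], [-0.005, 0.683, -0.731], [-1.0, -0.016, -0.008]]
force: [0.1, -0.9, -3.3]
width: 0.0223
```

Run:
```python
from h import *
box(-75,119.5)
```

```text
D0 -74.8 lat -0.5 z 120.4 mm pitch(noseup) 0.008 M [-0.283 -0.4   -0.028]
t 10.6 p [0.702  0.0756 0.1204] psi 43.08 q [-0.42  0.62  0.32  1.63 -0.23  0.95  0.73] tilt [-0.018 -0.005 -1.   ] F [ 0.13 -0.89 -3.28] w 0.0223
[0.09, -0.05, 0.02, np.float64(-0.1)]
```

Call:
move_arm(commands=[[0,0,0,0,1],[0,0,0,0,1],[0,0,0,0,1]], grip_force=40)

```text
time: 10.9
position: [0.7022, 0.0748, 0.1202]
orientation: [[-0.018, 0.731, 0.682], [-0.005, 0.682, -0.731], [-1.0, -0.017, -0.008]]
force: [0.4, 0.3, -3.5]
width: 0.0226
```

Call:
move_arm(commands=[[0,0,0,0,1],[0,0,0,0,1],[0,0,0,0,1],[0,0,0,0,1]], grip_force=20)

```text
time: 11.3
position: [0.7025, 0.0742, 0.12]
orientation: [[-0.018, 0.732, 0.682], [-0.006, 0.682, -0.732], [-1.0, -0.017, -0.008]]
force: [1.0, -0.4, -4.4]
width: 0.0228
```

Run:
```python
from h import *
box(-75,119.5)
cap("scene","s8",(220,140,420,290),4)
```

```text
D0 -76.2 lat 0.1 z 120.0 mm pitch(noseup) 0.008 M [-0.257 -0.416 -0.007]
t 11.3 p [0.7025 0.0742 0.12  ] psi 42.97 q [-0.42  0.62  0.32  1.62 -0.23  0.95  0.73] tilt [-0.018 -0.006 -1.   ] F [ 1.01 -0.45 -4.35] w 0.0228
[0.05, 0.01, -0.12, np.float64(-0.2)]
```

View pics/s8.png

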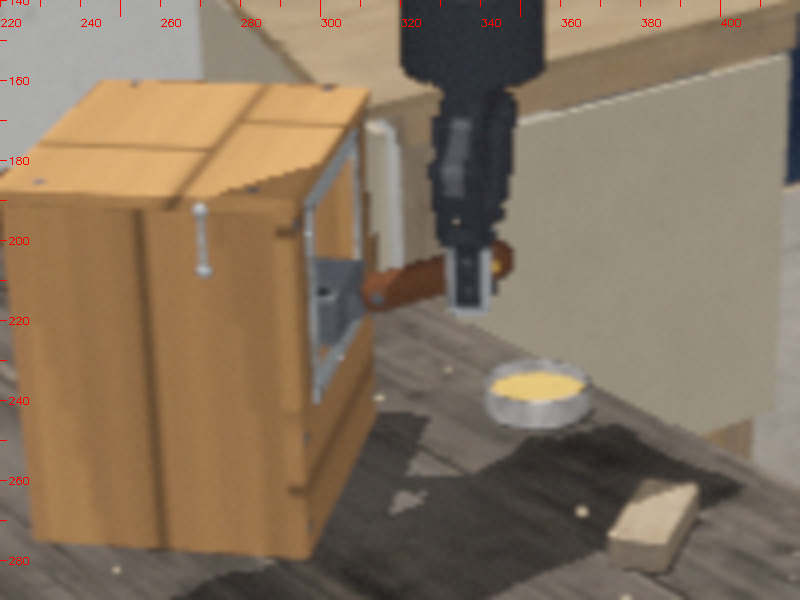

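Call:
move_arm(commands=[[-0.8,0,0,0,1],[-1,0,0,0,1],[-1,0,0,0,1],[-0.6,0,0,0,1]])

```text
time: 11.75
position: [0.7027, 0.0743, 0.1563]
orientation: [[-0.019, 0.731, 0.682], [-0.006, 0.682, -0.732], [-1.0, -0.018, -0.008]]
force: [-0.8, 1.0, -4.0]
width: 0.0228
```

Run:
```python
from h import *
box(-75,180)
cap("scene","s9",(220,140,420,290),4)
```

```text
D0 -76.2 lat -0.2 z 156.3 mm pitch(noseup) 0.009 M [-0.303 -0.449 -0.007]
t 11.75 p [0.7027 0.0743 0.1563] psi 42.98 q [-0.43  0.58  0.34  1.6  -0.21  1.01  0.72] tilt [-0.019 -0.006 -1.   ] F [-0.75  0.98 -3.98] w 0.0228
[-2.37, -0.02, -0.12, np.float64(-0.2)]
```

View pics/s9.png

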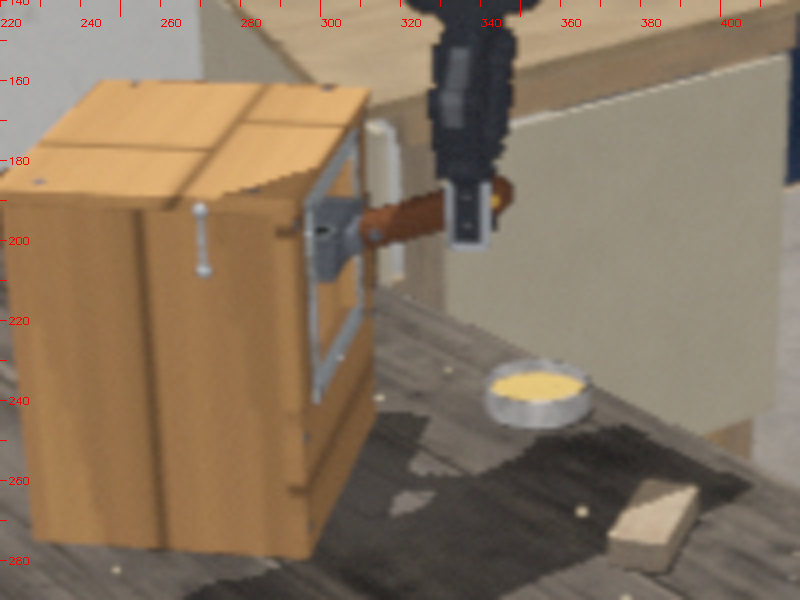

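Call:
move_arm(commands=[[-0.8,0,0,0,1],[-0.8,0,0,0,1],[-0.8,0,0,0,1],[-0.4,0,0,0,1]])

```text
time: 12.2
position: [0.7032, 0.0747, 0.1871]
orientation: [[-0.018, 0.731, 0.682], [-0.006, 0.682, -0.731], [-1.0, -0.018, -0.008]]
force: [0.5, 0.2, -8.5]
width: 0.0224
```

Run:
```python
from h import *
box(-75,180)
cap("scene","s10",(220,140,420,290),4)
```

```text
D0 -76.3 lat -0.7 z 187.1 mm pitch(noseup) 0.008 M [-0.689 -0.775  0.04 ]
t 12.2 p [0.7032 0.0747 0.1871] psi 43.0 q [-0.43  0.55  0.35  1.57 -0.2   1.07  0.71] tilt [-0.018 -0.006 -1.   ] F [ 0.51  0.18 -8.49] w 0.0224
[0.71, -0.08, -0.13, np.float64(-0.2)]
```

View pics/s10.png

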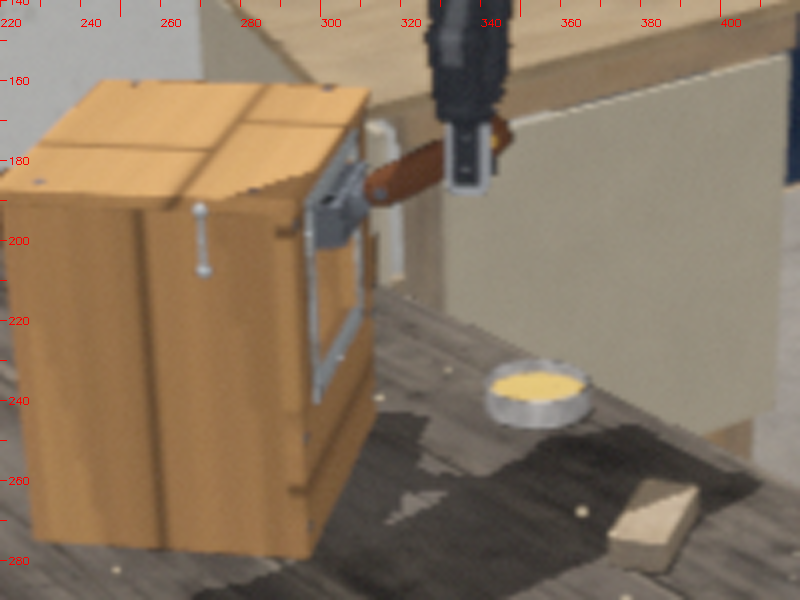

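Call:
move_arm(commands=[[-0.6,0,-0.3,0,1],[-0.6,0,-0.4,0,1],[-0.6,0,-0.5,0,1],[-0.6,0,-0.5,0,1]])

```text
time: 12.65
position: [0.6918, 0.0864, 0.2123]
orientation: [[-0.018, 0.732, 0.681], [-0.008, 0.681, -0.733], [-1.0, -0.018, -0.006]]
force: [4.0, -2.8, -10.7]
width: 0.0226
```

Run:
```python
from h import *
box(-51,217)
cap("scene","s11",(220,140,420,290),4)
```

```text
D0 -60.0 lat -0.5 z 212.3 mm pitch(noseup) 0.007 M [-1.279 -1.879  0.078]
t 12.65 p [0.6918 0.0864 0.2123] psi 42.91 q [-0.46  0.52  0.35  1.58 -0.19  1.1   0.68] tilt [-0.018 -0.008 -1.   ] F [  3.97  -2.78 -10.66] w 0.0226
[-0.47, -0.05, -0.9, np.float64(-0.3)]
```

View pics/s11.png

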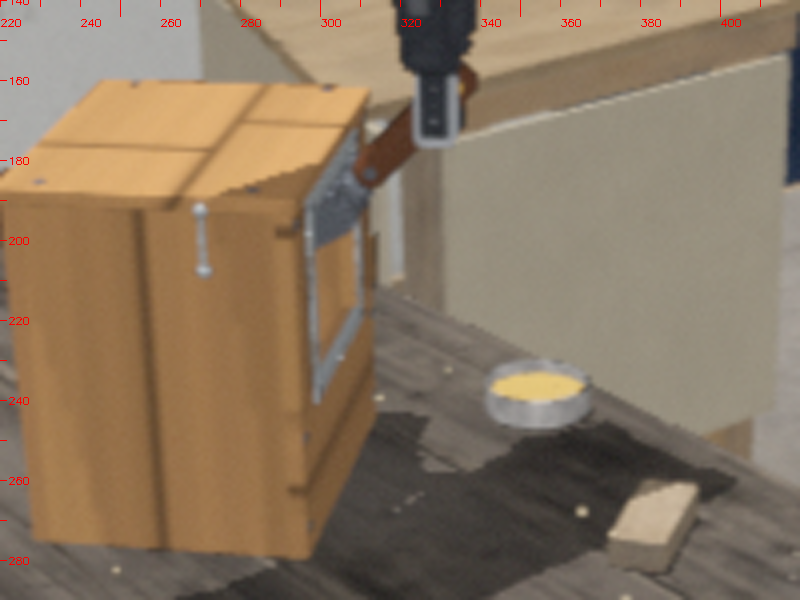

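Call:
move_arm(commands=[[-0.4,0,-0.6,0,1],[-0.4,0,-0.6,0,1],[-0.3,0,-0.6,0,1],[-0.3,0,-0.4,0,1]])

```text
time: 13.1
position: [0.6771, 0.1024, 0.2293]
orientation: [[-0.014, 0.733, 0.68], [-0.009, 0.68, -0.733], [-1.0, -0.017, -0.003]]
force: [7.3, -5.6, -8.7]
width: 0.0224
```

Run:
```python
from h import *
box(-30,230)
cap("scene","s12",(220,140,420,290),4)
```

```text
D0 -38.3 lat -0.7 z 229.3 mm pitch(noseup) 0.003 M [-1.46  -1.916  0.201]
t 13.1 p [0.6771 0.1024 0.2293] psi 42.88 q [-0.5   0.48  0.36  1.6  -0.17  1.11  0.65] tilt [-0.014 -0.009 -1.   ] F [ 7.3  -5.58 -8.66] w 0.0224
[-0.07, -0.08, -0.83, np.float64(-0.3)]
```

View pics/s12.png

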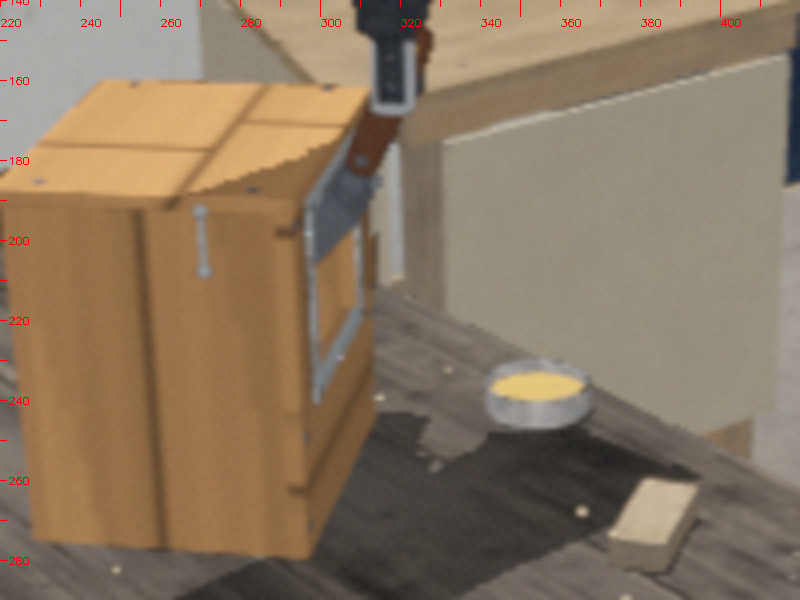

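Call:
move_arm(commands=[[-0.1,0,-0.5,0,1],[-0.1,0,-0.5,0,1],[0,0,-0.2,0,1],[0,0,0,0,1]])

```text
time: 13.55
position: [0.6703, 0.1095, 0.2342]
orientation: [[-0.008, 0.734, 0.679], [-0.011, 0.679, -0.734], [-1.0, -0.014, 0.003]]
force: [4.9, -3.1, -11.5]
width: 0.0224
```

Run:
```python
from h import *
box(-30,230)
cap("scene","s13",(220,140,420,290),4); cap("wrist","w13")
```

```text
D0 -28.4 lat -0.6 z 234.2 mm pitch(noseup) -0.003 M [-0.949 -1.698  0.081]
t 13.55 p [0.6703 0.1095 0.2342] psi 42.8 q [-0.52  0.46  0.36  1.61 -0.16  1.11  0.63] tilt [-0.008 -0.011 -1.   ] F [  4.91  -3.07 -11.45] w 0.0224
[0.42, -0.06, 0.16, np.float64(-0.4)]
```

View pics/s13.png

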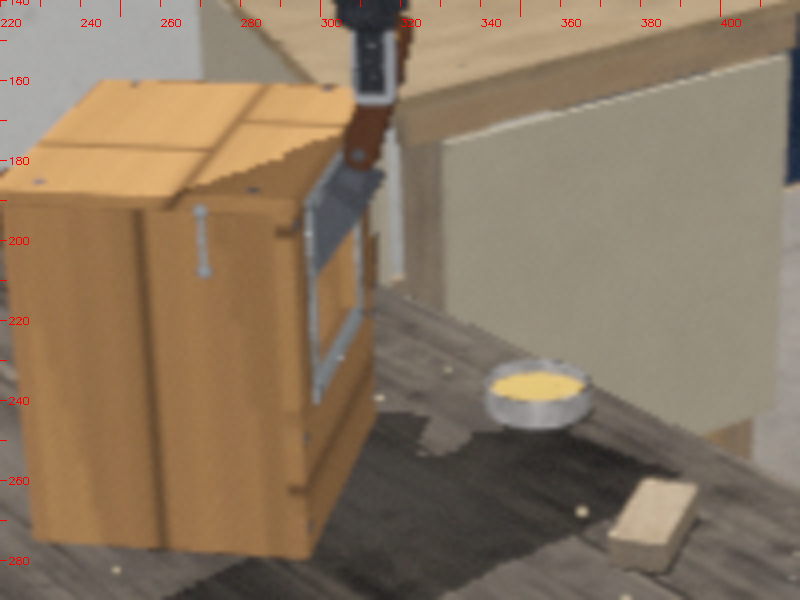

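View pics/w13.png

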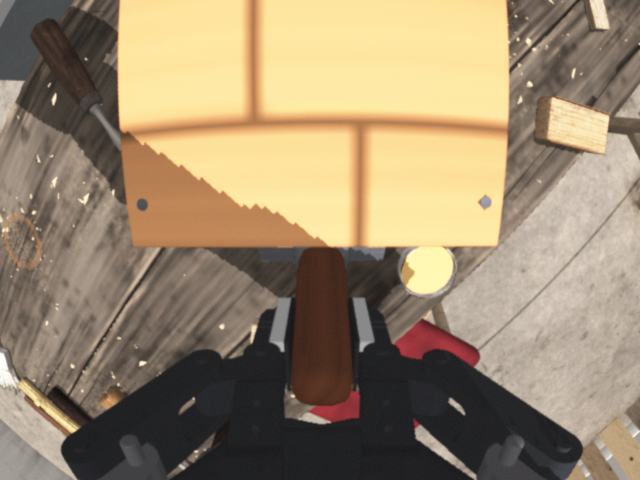

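```bash
cat >> h.py <<'E'
def plane(uv,lat):
    o,d=ray("scene",uv); k=(lat*1e-3-(o-F_)@t_)/(d@t_); X=o+k*d; return [round(-1e3*float((X-F_)@n_),1),round(1e3*float(X[2]),1)]
E
python3 - <<'E'
from h import *
im=cv2.imread("pics/full_s13.png"); show(im,"s13b",(290,135,335,215),9)
for uv,l in [((313,164),0),((307.5,179),0),((320,152),0),((315.5,183),-35),((308,172),-35)]: print(uv,l,plane(uv,l))
E
```

```text
(313, 164) 0 [-25.9, 222.3]
(307.5, 179) 0 [-13.0, 189.3]
(320, 152) 0 [-41.3, 248.3]
(315.5, 183) -35 [-22.5, 168.9]
(308, 172) -35 [-6.9, 193.1]
```

View pics/s13b.png

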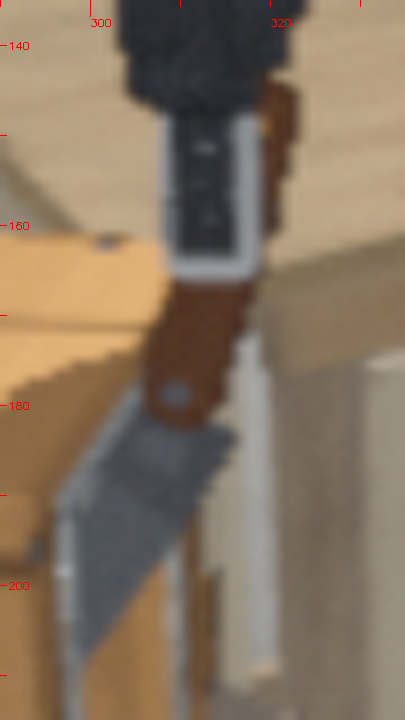

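Run:
```python
from h import *
for uv,l in [((316,183.5),35),((299,208.5),35),((309.5,178.5),0),((312.5,165.5),0)]: print(uv,l,plane(uv,l))
```

```text
(316, 183.5) 35 [-38.2, 192.4]
(299, 208.5) 35 [-0.4, 136.1]
(309.5, 178.5) 0 [-17.4, 190.6]
(312.5, 165.5) 0 [-24.7, 219.1]
```

Call:
move_arm(commands=[[-0.3,0,-0.3,0,1],[-0.2,0,-0.3,0,1],[0,0,0,0,1],[0.5,0,0,0,1],[0.4,0,0,0,1]])

```text
time: 14.15
position: [0.6669, 0.1131, 0.232]
orientation: [[-0.005, 0.734, 0.679], [-0.011, 0.679, -0.734], [-1.0, -0.011, 0.005]]
force: [0.3, -0.7, -2.6]
width: 0.0224
```

Run:
```python
from h import *
box(-30,230)
im=cap("scene","s14",(290,135,335,215),9); cap("wrist","w14")
```

```text
D0 -23.5 lat -0.6 z 232.0 mm pitch(noseup) -0.005 M [-0.176 -0.191  0.061]
t 14.15 p [0.6669 0.1131 0.232 ] psi 42.73 q [-0.53  0.46  0.36  1.62 -0.16  1.1   0.62] tilt [-0.005 -0.011 -1.   ] F [ 0.26 -0.74 -2.57] w 0.0224
[0.2, -0.05, 0.65, np.float64(-0.5)]
```

View pics/s14.png

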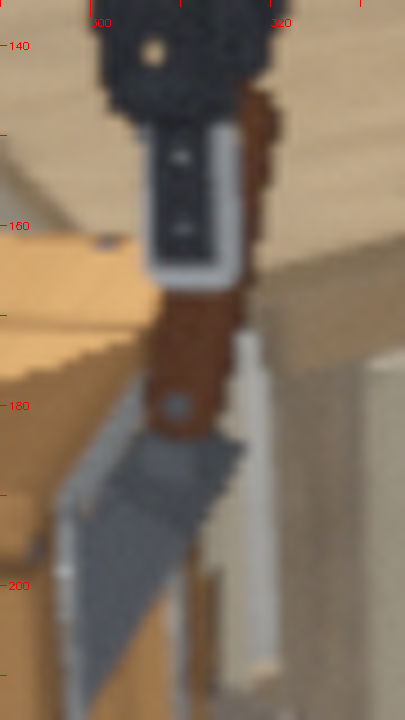

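View pics/w14.png

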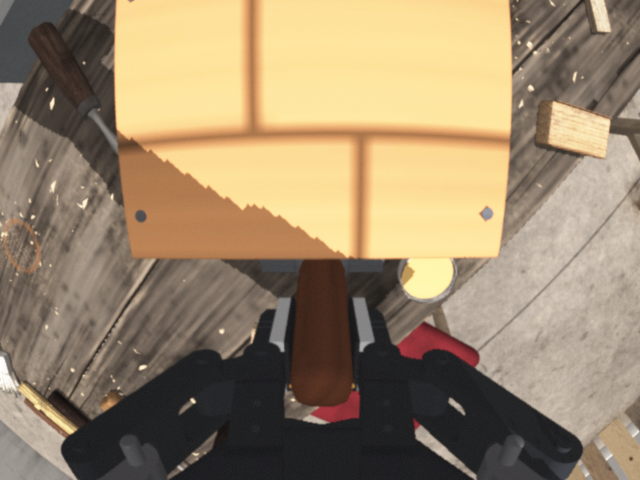

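Call:
move_arm(commands=[[0.2,0,0.1,0,1],[0,0,0,0,1],[0,0,0,0,1]])

```text
time: 14.55
position: [0.6672, 0.1128, 0.2294]
orientation: [[-0.007, 0.734, 0.679], [-0.011, 0.679, -0.734], [-1.0, -0.012, 0.004]]
force: [0.6, -0.8, -2.4]
width: 0.0224
```

Call:
move_arm(commands=[[0,0,0,0,1]])

```text
time: 14.65
position: [0.6671, 0.1128, 0.2294]
orientation: [[-0.007, 0.734, 0.679], [-0.011, 0.679, -0.734], [-1.0, -0.012, 0.004]]
force: [-0.7, -1.0, -2.8]
width: 0.0226
```

Call:
move_arm(commands=[[0,0,0,0,1]])

```text
time: 14.75
position: [0.6672, 0.1129, 0.2294]
orientation: [[-0.007, 0.734, 0.679], [-0.011, 0.679, -0.734], [-1.0, -0.012, 0.004]]
force: [0.8, 0.1, -2.6]
width: 0.0221
```

Call:
move_arm(commands=[[0,0,0,0,1]])

```text
time: 14.85
position: [0.6671, 0.1129, 0.2294]
orientation: [[-0.007, 0.734, 0.679], [-0.011, 0.679, -0.734], [-1.0, -0.012, 0.004]]
force: [1.0, -0.6, -2.6]
width: 0.0229
```

Run:
```python
from h import *
f=[]
for i in range(6):
    imaging.capture("wrist"); f.append(status.state()["force"])
print(np.mean(f,0),np.std(f,0)); box()
```

```text
[ 0.3448 -0.8226 -2.3515] [0.2613 0.2163 0.3885]
D0 -23.8 lat -0.6 z 229.4 mm pitch(noseup) -0.004 M [-0.215 -0.089  0.02 ]
```

Run:
```python
from h import *
for uv,l in [((309.6,180),0),((318.5,148),0),((312.2,168),0),((316.5,184.5),-35),((299.5,214),35),((313,190),35)]: print(uv,l,plane(uv,l))
```

```text
(309.6, 180) 0 [-17.5, 187.3]
(318.5, 148) 0 [-38.4, 256.6]
(312.2, 168) 0 [-23.9, 213.7]
(316.5, 184.5) -35 [-24.6, 165.6]
(299.5, 214) 35 [-1.0, 123.8]
(313, 190) 35 [-31.5, 178.2]
```

Call:
move_arm(commands=[[0.5,0.4,0,0,1],[-0.5,-0.4,0,0,1],[0.5,-0.4,0,0,1],[-0.5,0.4,0,0,1],[0,0,0,0,1]], grip_force=80)

```text
time: 15.65
position: [0.6671, 0.1128, 0.2294]
orientation: [[-0.006, 0.734, 0.679], [-0.011, 0.679, -0.734], [-1.0, -0.012, 0.004]]
force: [0.0, -0.1, -2.0]
width: 0.0223
```

Call:
move_arm(commands=[[0.6,0.6,0,0,1],[-0.5,-0.6,0,0,1],[0.5,-0.6,0,0,1],[-0.5,0.6,0,0,1],[0,0,0,0,1]])

```text
time: 16.15
position: [0.6673, 0.1129, 0.2283]
orientation: [[-0.006, 0.734, 0.679], [-0.011, 0.679, -0.734], [-1.0, -0.012, 0.004]]
force: [1.1, 0.0, -2.3]
width: 0.0223
```

Call:
move_arm(commands=[[0,0,0,0,1],[0,0,0,0,1]])

```text
time: 16.35
position: [0.6674, 0.1129, 0.2284]
orientation: [[-0.006, 0.734, 0.679], [-0.011, 0.679, -0.734], [-1.0, -0.012, 0.004]]
force: [0.4, -0.3, -2.1]
width: 0.0224
```

Run:
```python
from h import *
f=[];m=[]
for i in range(12):
    imaging.capture("wrist"); s=status.state(); f.append(s["force"]); m.append(s["moment"])
print(np.mean(f,0),np.std(f,0),np.mean(m,0),np.std(m,0)); box()
im=cap("scene","s15",(290,135,335,215),9)
```

```text
[ 0.5035 -0.5305 -1.967 ] [0.6537 0.6078 0.3969] [-0.1259 -0.2624  0.0019] [0.0297 0.0435 0.022 ]
D0 -23.9 lat -0.7 z 228.3 mm pitch(noseup) -0.004 M [-0.123 -0.193  0.019]
```

View pics/s15.png

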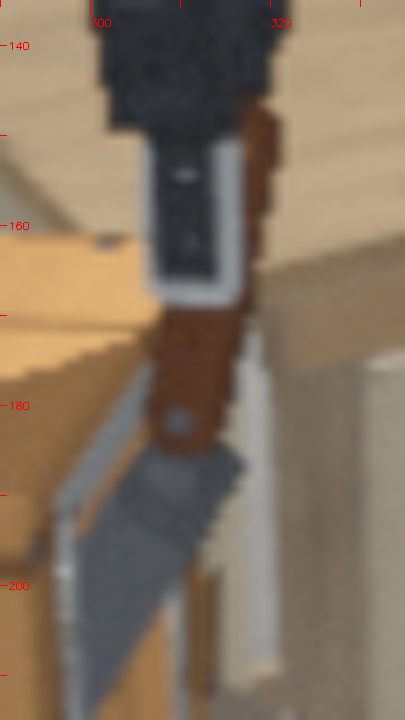

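Call:
move_arm(commands=[[-0.3,0,0,0,1],[0,0,0,0,1],[0,0,0,0,1]])

```text
time: 17.3
position: [0.6672, 0.1128, 0.2315]
orientation: [[-0.007, 0.734, 0.679], [-0.011, 0.679, -0.734], [-1.0, -0.013, 0.004]]
force: [0.1, -0.4, -1.6]
width: 0.0223
```

```bash
cat >> h.py <<'E'
def weigh(k=16):
    f=[];m=[]
    for i in range(k):
        imaging.capture("wrist"); s=status.state(); f.append(s["force"]); m.append(s["moment"])
    print("F",np.mean(f,0),"se",np.std(f,0)/k**.5,"M",np.mean(m,0)); box()
E
python3 - <<'E'
from h import *
weigh()
E
```

```text
F [ 0.2321 -0.83   -1.7431] se [0.1277 0.0905 0.1242] M [-0.1934 -0.2131  0.0284]
D0 -23.9 lat -0.6 z 231.4 mm pitch(noseup) -0.004 M [-0.216 -0.241  0.064]
```

Call:
move_arm(commands=[[0.6,0,0,0,1],[0,0,0,0,1],[0,0,0,0,1]])

```text
time: 18.4
position: [0.6671, 0.1128, 0.2247]
orientation: [[-0.007, 0.734, 0.679], [-0.011, 0.679, -0.734], [-1.0, -0.013, 0.004]]
force: [0.9, -0.3, -1.4]
width: 0.0224
```

Run:
```python
from h import *
weigh()
```

```text
F [ 0.134  -0.4967 -2.258 ] se [0.123  0.1399 0.1148] M [-0.1817 -0.1657  0.0216]
D0 -23.8 lat -0.5 z 224.9 mm pitch(noseup) -0.004 M [-0.212 -0.175  0.052]
```

Call:
move_arm(commands=[[1,0,0,0,1],[-1.2,0,0,0,1],[1,0.5,0,0,1],[-1,-0.5,0,0,1],[-0.2,0,0,0,1]], grip_force=120)

```text
time: 19.7
position: [0.6673, 0.1127, 0.2297]
orientation: [[-0.007, 0.734, 0.679], [-0.011, 0.679, -0.734], [-1.0, -0.013, 0.004]]
force: [1.4, -1.8, -1.0]
width: 0.0224
```

Run:
```python
from h import *
box(-30,230)
im=cap("scene","s16",(290,135,335,215),9)
```

```text
D0 -24.1 lat -0.6 z 229.7 mm pitch(noseup) -0.004 M [-0.175 -0.291  0.034]
t 19.7 p [0.6673 0.1127 0.2297] psi 42.75 q [-0.52  0.46  0.36  1.62 -0.16  1.1   0.62] tilt [-0.007 -0.011 -1.   ] F [ 1.38 -1.81 -1.04] w 0.0224
[-0.03, -0.05, 0.6, np.float64(-0.4)]
```

View pics/s16.png

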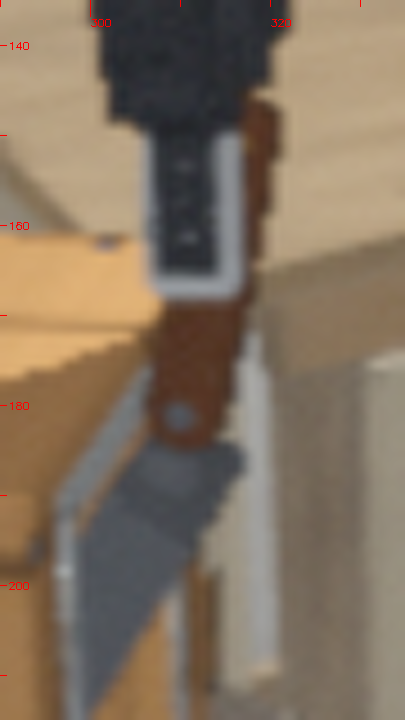

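Call:
move_arm(commands=[[-0.3,0,0.4,0,1],[-0.4,0,0.5,0,1],[-0.3,0,0.6,0,1],[0,0,0.8,0,1],[0,0,0.8,0,1]])

```text
time: 20.25
position: [0.6897, 0.0896, 0.2413]
orientation: [[-0.006, 0.733, 0.68], [-0.01, 0.68, -0.733], [-1.0, -0.012, 0.003]]
force: [-0.2, -0.9, -1.3]
width: 0.0224
```

Run:
```python
from h import *
box(-80,240)
im=cap("scene","s17",(220,140,420,290),4);cap("wrist","w17")
```

```text
D0 -56.2 lat -1.2 z 241.3 mm pitch(noseup) -0.003 M [-0.045 -0.009  0.04 ]
t 20.25 p [0.6897 0.0896 0.2413] psi 42.85 q [-0.48  0.48  0.36  1.56 -0.17  1.14  0.67] tilt [-0.006 -0.01  -1.   ] F [-0.15 -0.88 -1.28] w 0.0224
[0.13, -0.1, 2.38, np.float64(-0.4)]
```

View pics/s17.png

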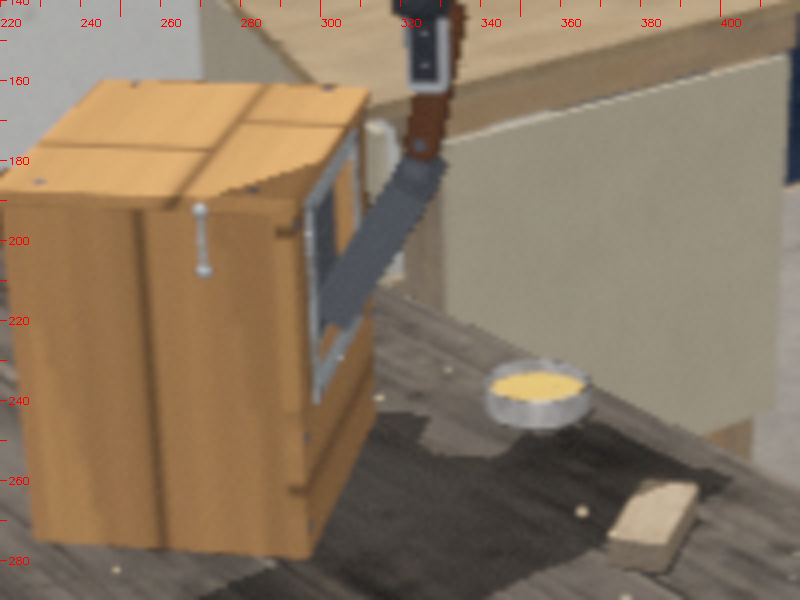

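View pics/w17.png

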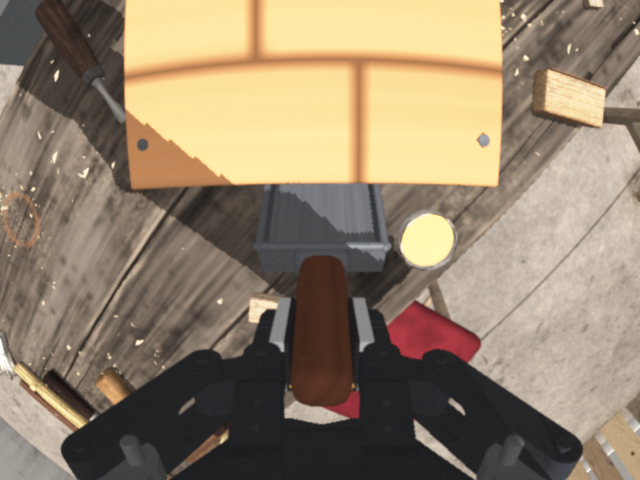

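Call:
move_arm(commands=[[0,0,1,0,1],[0,0,1.2,0,1],[0,0,1.2,0,1],[0,0,1.2,0,1],[0,0,1,0,1]])

```text
time: 20.85
position: [0.7305, 0.0451, 0.2405]
orientation: [[-0.007, 0.733, 0.68], [-0.011, 0.68, -0.733], [-1.0, -0.013, 0.003]]
force: [0.1, -0.6, -2.1]
width: 0.0223
```

Run:
```python
from h import *
box(-80,240)
im=cap("scene","s18",(220,140,420,290),4);cap("wrist","w18");cap("top","t18")
```

```text
D0 -116.5 lat -0.4 z 240.5 mm pitch(noseup) -0.003 M [ 0.024 -0.057 -0.027]
t 20.85 p [0.7305 0.0451 0.2405] psi 42.83 q [-0.4   0.55  0.37  1.47 -0.19  1.17  0.75] tilt [-0.007 -0.011 -1.   ] F [ 0.13 -0.55 -2.08] w 0.0223
[0.05, -0.07, -3.65, np.float64(-0.4)]
```

View pics/s18.png

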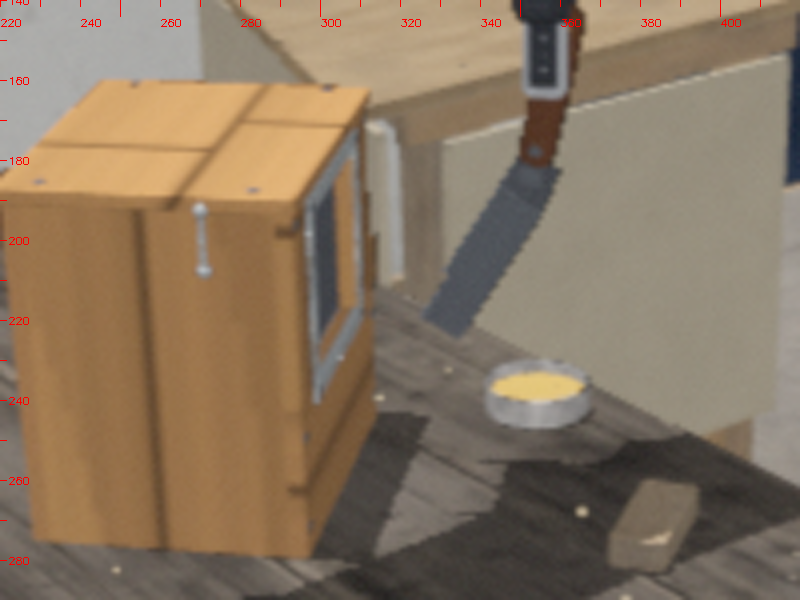

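View pics/w18.png

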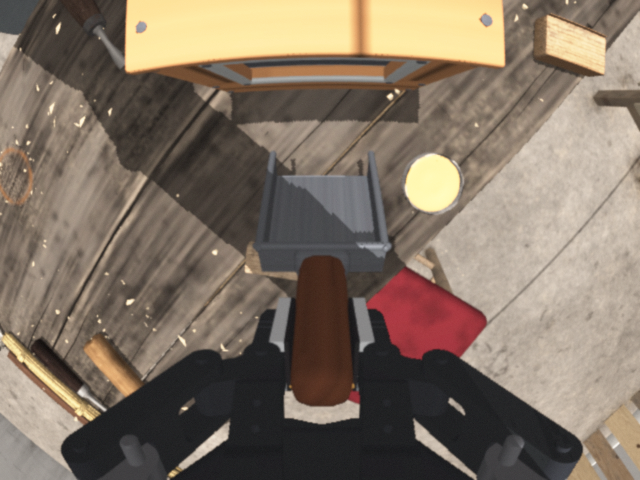

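View pics/t18.png

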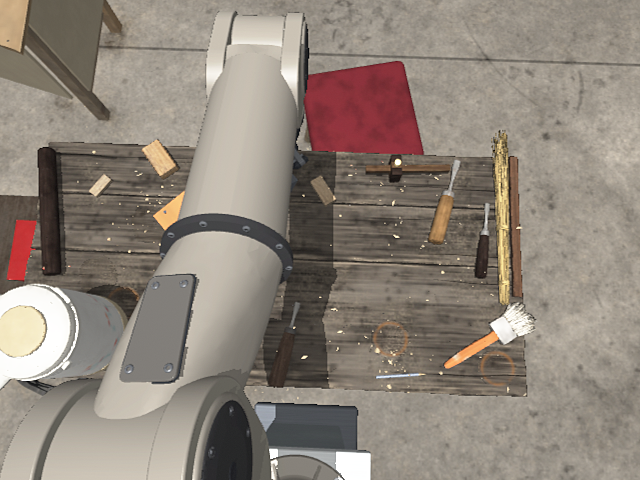

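Run:
```python
from h import *
plan([.595,-.147,.245],-21.7,12)
```

```text
t 21.0 p [0.73   0.0453 0.2404] psi 42.78 q [-0.4   0.55  0.37  1.47 -0.19  1.17  0.74] tilt [-0.008 -0.011 -1.   ] F [-0.27  0.05 -1.89] w 0.0222
[-0.04, -1.91, 0.41, np.float64(5.4)]
[-0.04, -1.87, 0.59, np.float64(5.4)]
[-0.04, -1.8, 0.76, np.float64(5.4)]
[-0.04, -1.72, 0.93, np.float64(5.4)]
[-0.04, -1.63, 1.09, np.float64(5.4)]
[-0.04, -1.52, 1.23, np.float64(5.4)]
[-0.04, -1.4, 1.37, np.float64(5.4)]
[-0.04, -1.26, 1.5, np.float64(5.4)]
[-0.04, -1.12, 1.61, np.float64(5.4)]
[-0.04, -0.96, 1.7, np.float64(5.4)]
[-0.04, -0.8, 1.79, np.float64(5.4)]
[-0.04, -0.63, 1.85, np.float64(5.4)]
```

Call:
move_arm(commands=[[0,-1,0.3,3,1],[0,-1.9,0.5,5.4,1],[0,-1.8,0.7,5.4,1],[0,-1.7,0.9,5.4,1],[0,-1.7,1,5.4,1]])

```text
time: 21.5
position: [0.6784, -0.0234, 0.2405]
orientation: [[-0.009, 0.952, 0.306], [-0.007, 0.306, -0.952], [-1.0, -0.011, 0.004]]
force: [0.9, 0.3, -2.0]
width: 0.0224
```

Call:
move_arm(commands=[[0,-1.6,1.2,5.4,1],[0,-1.4,1.3,5.4,1],[0,-1.3,1.4,5.4,1],[0,-1.2,1.5,5.4,1],[0,-1,1.6,5.4,1]])

```text
time: 22.0
position: [0.6183, -0.1003, 0.242]
orientation: [[-0.008, 0.984, -0.176], [-0.004, -0.176, -0.984], [-1.0, -0.007, 0.005]]
force: [-0.4, -0.2, -1.6]
width: 0.0226
```

Run:
```python
from h import *
plan([.595,-.147,.16],-21.7,4)
```

```text
t 22.0 p [ 0.6183 -0.1003  0.242 ] psi -10.13 q [-0.42  0.4   0.62  1.74 -0.25  1.09  0.11] tilt [-0.008 -0.004 -1.   ] F [-0.37 -0.19 -1.63] w 0.0226
[2.05, -0.37, 1.25, np.float64(2.9)]
[2.05, -0.3, 1.27, np.float64(2.9)]
[2.05, -0.24, 1.28, np.float64(2.9)]
[2.05, -0.17, 1.29, np.float64(2.9)]
```

Call:
move_arm(commands=[[1.8,-0.4,1.3,3,1],[1.8,-0.3,1.3,3,1],[1.6,-0.2,1.2,3,1],[1,0,0.4,1,1],[0,0,0,0,1]])

```text
time: 22.5
position: [0.597, -0.1393, 0.1801]
orientation: [[-0.005, 0.936, -0.353], [-0.001, -0.353, -0.936], [-1.0, -0.005, 0.003]]
force: [1.2, 0.5, -1.8]
width: 0.0224
```

Run:
```python
from h import *
plan([.595,-.147,.14],-21.7,2)
cap("scene","s19",(300,200,440,320),5);cap("wrist","w19")
```

```text
t 22.5 p [ 0.597  -0.1393  0.1801] psi -20.66 q [-0.36  0.45  0.64  1.83 -0.32  0.96  0.06] tilt [-0.005 -0.001 -1.   ] F [ 1.23  0.53 -1.82] w 0.0224
[2.0, 0.04, 0.39, np.float64(0.5)]
[2.0, 0.04, 0.39, np.float64(0.5)]
```

View pics/s19.png

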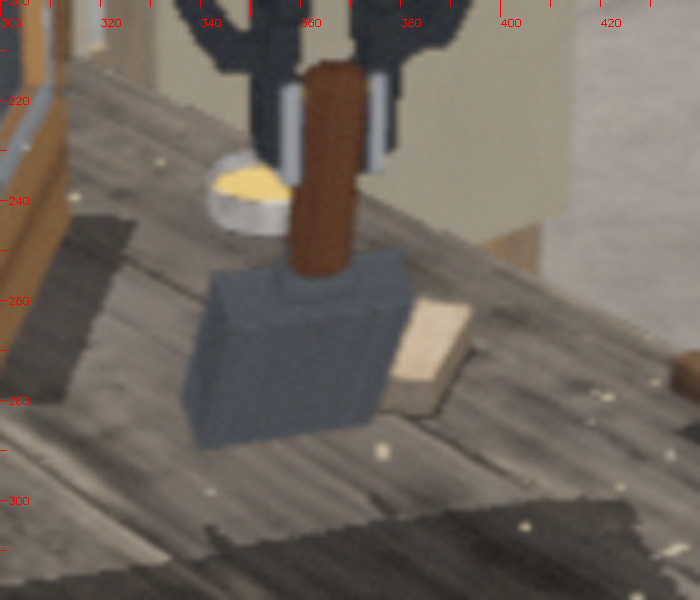

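View pics/w19.png

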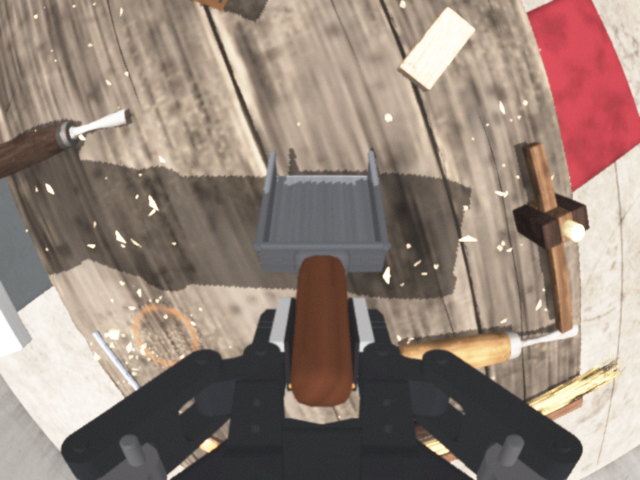

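Call:
move_arm(commands=[[1.2,0,0.3,0.5,1],[1.2,0,0.3,0.5,1],[0.8,0,0.2,0,1],[0.4,0,0,0,1]], grip_force=20)

```text
time: 23.0
position: [0.5967, -0.1453, 0.1442]
orientation: [[-0.001, 0.931, -0.365], [-0.001, -0.365, -0.931], [-1.0, -0.0, 0.001]]
force: [-0.1, -0.1, -2.7]
width: 0.0225
```

Run:
```python
from h import *
plan([.558,-.241,.0264],-21.7,1)
cap("scene","s20",(300,200,440,320),5)
```

```text
t 23.0 p [ 0.5967 -0.1453  0.1442] psi -21.4 q [-0.33  0.5   0.62  1.86 -0.36  0.9   0.09] tilt [-0.001 -0.001 -1.   ] F [-0.09 -0.08 -2.66] w 0.0225
[11.78, -0.11, 10.32, np.float64(0.3)]
```

View pics/s20.png

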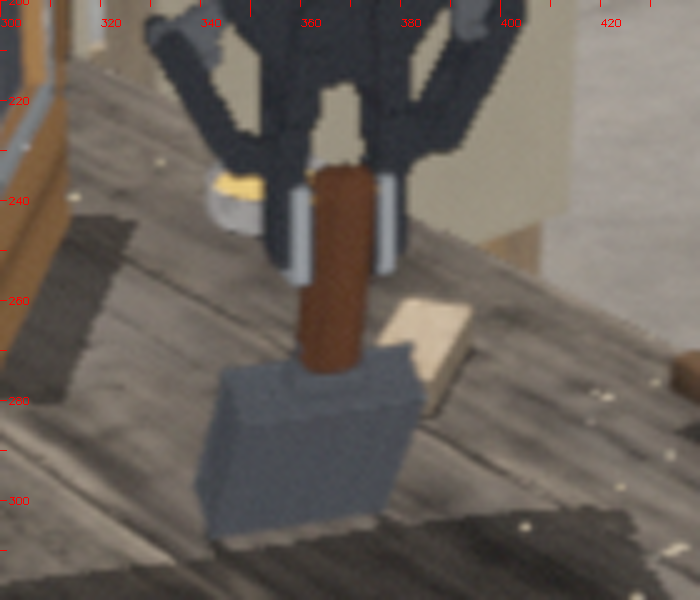

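Call:
move_arm(commands=[[0.6,0,0.2,0,1],[0.6,0,0.8,0,1],[0.6,0,1,0,1],[0.7,0,1.1,0,1]])

```text
time: 23.45
position: [0.5879, -0.1771, 0.1231]
orientation: [[0.006, 0.931, -0.364], [-0.002, -0.364, -0.931], [-1.0, 0.006, -0.001]]
force: [2.8, 5.1, 7.3]
width: 0.0221
```

Run:
```python
from h import *
plan([.558,-.241,.0264],-21.7,1)
cap("scene","s21",(300,200,440,320),5)
```

```text
t 23.45 p [ 0.5879 -0.1771  0.1231] psi -21.37 q [-0.27  0.52  0.6   1.88 -0.39  0.85  0.16] tilt [ 0.006 -0.002 -1.   ] F [2.81 5.13 7.25] w 0.0221
[9.67, -0.45, 7.04, np.float64(0.3)]
```

View pics/s21.png

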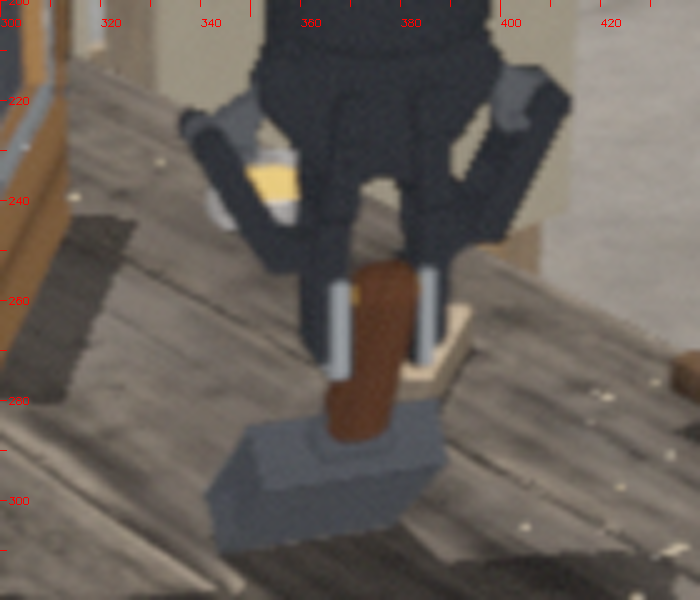

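Call:
move_arm(commands=[[0.8,0,1,0,1],[0.9,0,0.9,0,1],[0.9,0,0.8,0,1],[1,0,0.7,0,1]])

```text
time: 23.9
position: [0.5762, -0.214, 0.0889]
orientation: [[0.012, 0.93, -0.367], [-0.003, -0.367, -0.93], [-1.0, 0.012, -0.001]]
force: [-3.6, -3.9, 7.7]
width: 0.0226
```

Run:
```python
from h import *
plan([.558,-.241,.0264],-21.7,1)
cap("scene","s22",(300,200,440,350),5)
```

```text
t 23.9 p [ 0.5762 -0.214   0.0889] psi -21.52 q [-0.18  0.56  0.57  1.9  -0.42  0.78  0.25] tilt [ 0.012 -0.003 -1.   ] F [-3.57 -3.95  7.74] w 0.0226
[6.25, -0.7, 3.18, np.float64(0.2)]
```

View pics/s22.png

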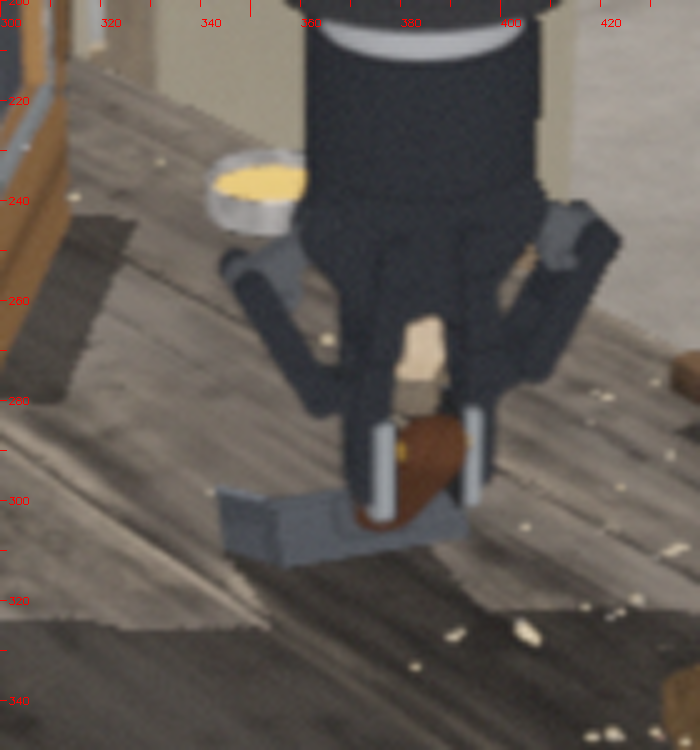

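Call:
move_arm(commands=[[1.1,-0.1,0.8,0,1],[1.1,-0.1,0.7,0,1],[1.2,0,0.6,0,1],[1.2,0,0.4,0,1]])

```text
time: 24.35
position: [0.567, -0.239, 0.0429]
orientation: [[0.016, 0.93, -0.368], [-0.004, -0.368, -0.93], [-1.0, 0.017, -0.003]]
force: [-2.2, -0.7, 9.9]
width: 0.0224
```

Run:
```python
from h import *
plan([.558,-.241,.0264],-21.7,1)
cap("scene","s23",(300,200,440,350),5)
```

```text
t 24.35 p [ 0.567  -0.239   0.0429] psi -21.59 q [-0.1   0.63  0.52  1.92 -0.47  0.7   0.33] tilt [ 0.016 -0.004 -1.   ] F [-2.25 -0.74  9.95] w 0.0224
[1.65, -0.77, 0.52, np.float64(0.1)]
```

View pics/s23.png

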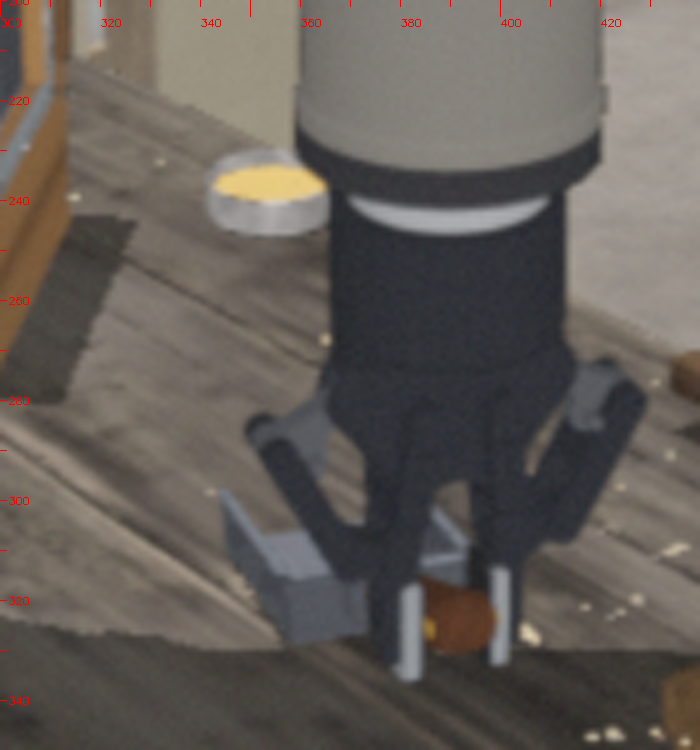

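Call:
move_arm(commands=[[0.8,0,0.2,0,1],[0.7,0,0.1,0,1],[0.3,0,0,0,1],[0,0,0,0,1]])

```text
time: 24.8
position: [0.5658, -0.2444, 0.0252]
orientation: [[0.016, 0.929, -0.37], [-0.005, -0.37, -0.929], [-1.0, 0.017, -0.001]]
force: [-4.6, 3.4, 10.6]
width: 0.0227
```

Run:
```python
from h import *
plan([.558,-.241,.0264],-21.7,1)
cap("scene","s24",(320,260,440,350),6);cap("wrist","w24")
```

```text
t 24.8 p [ 0.5658 -0.2444  0.0252] psi -21.7 q [-0.07  0.65  0.5   1.92 -0.49  0.67  0.35] tilt [ 0.016 -0.005 -1.   ] F [-4.61  3.39 10.59] w 0.0227
[-0.12, -0.85, -0.02, np.float64(-0.0)]
```

View pics/s24.png

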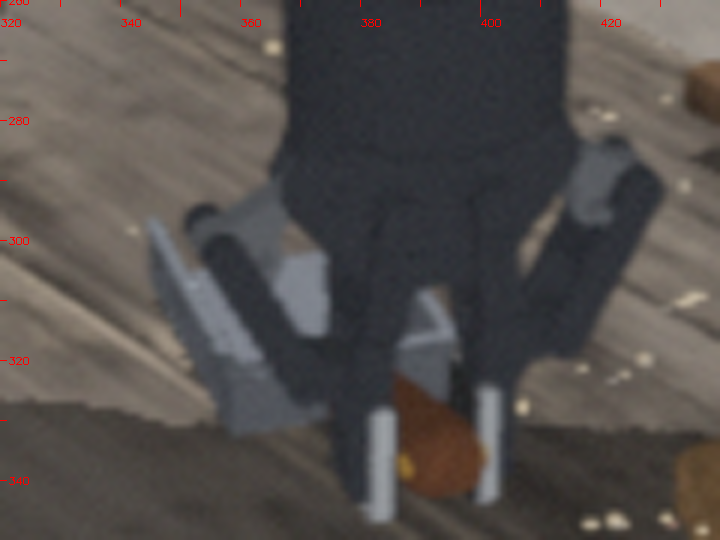

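View pics/w24.png

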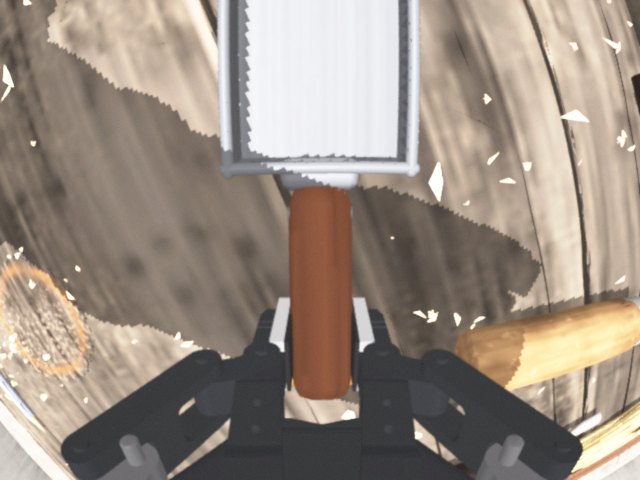

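Run:
```python
from h import *
s=status.state(); p=s["position"]; y=s["orientation"][:,1]; z=s["orientation"][:,2]
for uv in [(430,238),(438,243),(445,240)]:
    X=atz("top",uv,.015); print(X,(X-p)@y,(X-p)@z)
```

```text
[ 0.6317 -0.2871  0.015 ] 0.07681465920155398 0.015512758976365303
[ 0.6205 -0.3057  0.015 ] 0.0732552789193243 0.036917874367177625
[ 0.6283 -0.3221  0.015 ] 0.08657752972554401 0.04925416898127643
```

Call:
move_arm(commands=[[-0.1,0,0,0,0.7],[0,0,0,0,0.6],[0,0,0,0,0.5],[0,0,0,0,0.5],[0,0,0,0,0.5]])

```text
time: 25.4
position: [0.5672, -0.2433, 0.0274]
orientation: [[0.018, 0.93, -0.368], [-0.005, -0.368, -0.93], [-1.0, 0.019, -0.002]]
force: [-0.2, 0.5, 0.1]
width: 0.0425
```

Run:
```python
from h import *
plan([.558,-.241,.0264],-21.7,1)
cap("wrist","w25")
```

```text
t 25.4 p [ 0.5672 -0.2433  0.0274] psi -21.61 q [-0.08  0.65  0.51  1.92 -0.49  0.67  0.35] tilt [ 0.018 -0.005 -1.   ] F [-0.2   0.5   0.14] w 0.0425
[0.1, -0.94, 0.12, np.float64(0.1)]
```

View pics/w25.png

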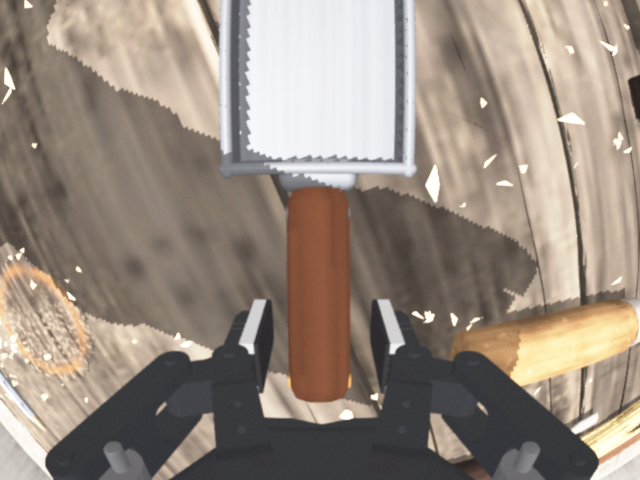

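Released cleanly (jaws 42 mm apart, handle free between). Rising straight up.

Call:
move_arm(commands=[[-0.8,0,0,0,0.5],[-1.5,0,0,0,0.5],[-3,0,0,0,0.5],[-4,0,0,0,0.5],[-4,0,0,0,0.5]])

```text
time: 25.95
position: [0.5618, -0.2423, 0.1633]
orientation: [[0.01, 0.929, -0.37], [-0.004, -0.37, -0.929], [-1.0, 0.011, -0.0]]
force: [0.7, -0.2, 0.4]
width: 0.0424
```

Call:
move_arm(commands=[[-4,0,1,0,0.5],[-4,0,2,0,0.5],[-4,0,2,0,0.5],[-2,0,1,0,0.5],[0,0,0,0,0.5]])

```text
time: 26.45
position: [0.5361, -0.301, 0.3211]
orientation: [[0.021, 0.928, -0.372], [-0.006, -0.372, -0.928], [-1.0, 0.022, -0.002]]
force: [-0.0, -0.6, -0.3]
width: 0.0431
```

Run:
```python
from h import *
cap("scene","s26");cap("top","t26"); im=cv2.imread("pics/full_s26.png"); show(im,"s26b",(280,150,410,350),4)
print(status.state()["time"])
```

```text
26.55
```

View pics/s26.png

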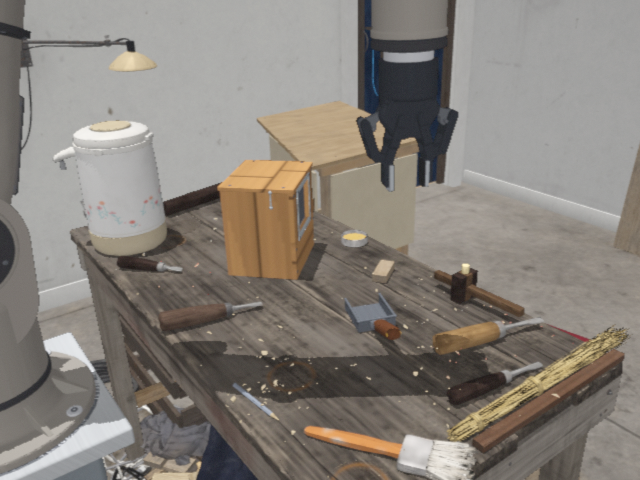

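View pics/s26b.png

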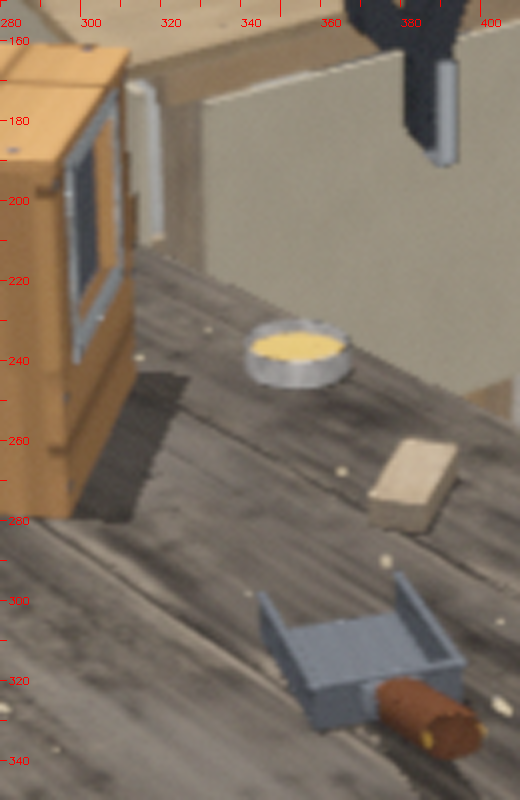

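View pics/t26.png

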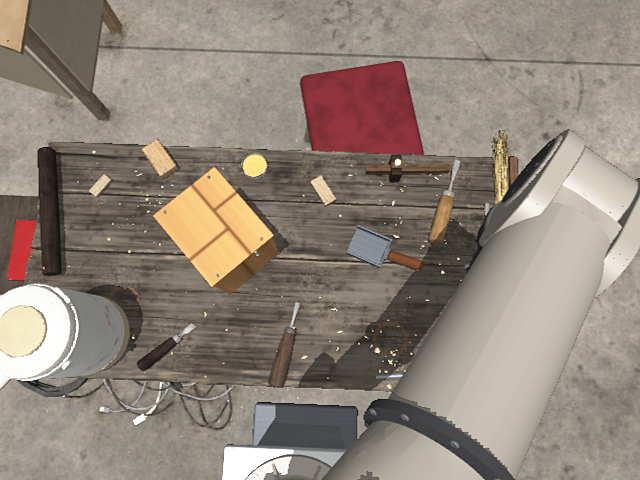

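Run:
```python
from bench import r
print(r.close_job())
```

```text
the job is handed in; nothing more can be done
None
```

The four pieces were tipped into the scrap box, the flap sprang shut, and the empty scoop is flat and right way up on the bench, about 1 cm from where it started. I handed in at about 26.6 s of the 64 s.

**How it was done:** I gripped the handle at 120 N and pushed the flap open with the scoop's nose. I then dropped the grip to 20 N and raised the rim against the top of the opening. The scoop turned in the jaws to about 1 rad nose down, with the lip about 2 cm inside and the flap resting on the rim. After shaking it, I drew it out and used the bench to turn it level again.

**Last checks:**
- **Pan:** the wrist picture after withdrawal shows it empty.
- **Spills:** none of the pieces can be seen on the bench in the scene and top pictures. I could not see inside the box itself.
- **Flap:** it looks shut in the scene picture, the same as at the start.
- **Other things on the bench:** the gouge, offcut, wax tin and skew chisel look unmoved in the pictures from before and after.

**One check was unclear:** the vertical force read inside the box, with the flap leaning on the scoop, ranged from about -1.7 to -2.4 N. That did not settle whether the scoop was empty, so I relied on the wrist picture. The largest force reading I saw was about 13 N.

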